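Clamp a bulk-food bin's cover in star order

ROBOT

A 7-joint arm with a two-finger parallel gripper is mounted at the origin on the work surface. World frame = base frame: x ahead of the robot, y to its left, z up, the work surface at z = 0. Lengths are in m, angles in rad, forces in N, time in s.
With the tool pointing down it reaches from about 0.375 to 0.925 m from the base axis. Payload 3.1 kg.
Tool frame: the origin (TCP) lies midway between the tips of the shut fingers; the grasp point (between the pads) lies 19 mm behind it; z points along the fingers, y is the direction in which the jaws open and shut (so a half turn about z gives the same grasp; the last joint's range is limited). The gripper opens to 85 mm and grips with 20 to 120 N. Pads are 22 mm wide; open, the fingers measure 114 mm over their backs; the gripper's body (76 mm by 85 mm) begins 54 mm behind the grasp point. The pads swing forward as they close: fully open they stand 13 mm farther back than shut.
Start: joints at [-1.411, 0.383, 0.044, 1.598, -0.018, 1.161, -0.05], TCP at [0.166, 0.629, 0.231] pointing down, gripper open.
Joint ranges: [-2.61, 2.61], [-0.41, 2.15], [-1.48, 1.57], [0, 2.5], [-1.57, 4.71], [0.05, 1.97], [-2.85, 2.85]. Speed limits (rad/s): [2.79, 2.79, 3.14, 3.14, 3.14, 3.14, 3.14].

INTERFACE

Orientations are given as a rotation vector (axis times angle).
In Python, from rig import env gives the robot as it stands. The module is installed in compiled form; this text tells all that it offers.
- The arm moves only by the tool send_rows, never from a script. Its argument "steps" is a list of rows, each an object of numbers: "x", "y", "z": the shift along the tool's x, y, z in mm; "rx", "ry", "rz": the turn, a rotation vector about the tool's x, y, z in rad; "grip": the closure, from 0 (fully open) to 1 (shut). In form: [{"x": .., "y": .., "z": .., "rx": .., "ry": .., "rz": .., "grip": ..}, ...]. A call has 1 to 8 rows; each row shifts and turns the commanded pose from where the row before left it, along the tool's axes as they then stand; what a row does not reach is not made up. A row lasts 1/10 s, in which the tool goes at most 50 mm and 8.59 degrees, less where a joint would pass 70% of its speed; a pose out of reach is approached as far as the arm can. A call is refused whole if a number of a shift passes 50 or a number of a turn 0.15, either way. A call with a gripper value outside its range is refused whole. The fingers move at their own pace and stop on an object; "force" is the grip in N (left out, the last holds). Time passes only in rows, so rows that do not move let the fingers close. It gives the time, the measured TCP pose, the force and the opening at its end, in the units of the state.
- env.sense(): the state, without advancing time (a new reading comes with each control period).
- env.capture(name): name is "scene" or "top" or "wrist"; returns (picture, depth): 384x512x3 uint8, blue, green, red; 384x512 float32, m along the optical axis (not along the pixel's ray), 0 where there is no reading.
- env.camera_info(name): a dict with "K" (3x3 intrinsics, pixels), "R" (3x3) and "t" (3): a world point X has camera coordinates R X + t; the wrist camera has in their place "hand_eye" (4x4, takes a point from camera to tool coordinates, whose origin is the TCP and whose axes are the flange's). Camera axes: x right, y down, z forward; pixel columns grow to the right and rows downward; lengths in m; the calibration is good to about 2 mm. A picture is of the moment at which its call begins: read the wrist's pose just before it. camera_info takes no time and is no camera call.
- env.job_done(): hands the job in, once; it reports no verdict.
The state is a dict: "clock": time; "joint_pos": joint angles; "dq": joint speeds; "effort": joint torques, N m; "position": TCP position; "tcp_rot": TCP orientation; "contact_force": force on the tool from outside, world axes, zero at the start; "moment": the same for the moment, N m; "gripper_width": finger opening in m.
Only numpy, scipy, OpenCV 4.12 (cv2) and the standard library are available. Lean on these libraries where they do the work, as an engineer would, in place of code of your own. Each camera call takes 0.05 s, during which the arm holds its last target.

TASK

Clamp down the cover of the bulk-food bin by hand-tightening its four bar knobs clockwise in star order, in two passes: the red knob first, then the one diagonally opposite, then the remaining two (either first). On the first pass only snug each knob, until its green load pin stands about 2 mm out of the cover; on the second pass, in the same star order, tighten each until its pin stands about 5 mm out, never as far as 7 mm. Feel for the load as you turn, do not press hard on the cover, leave the carton, tin and cup where they are, and let go at the end.

Things in the scene. Friction and masses are not known exactly. Their poses are not given: they have to be found in the camera images.
- bin: Fixed airtight white bulk-food bin, 240 x 220 mm, with an aluminium cover 252 x 232 mm whose flat upper face is 142 mm above the origin (centre of the underside, on the counter). It may stand at any yaw. The four knobs stand on the cover at (x, y) = knob1 (+70, +60), knob2 (-70, -60), knob3 (+70, -60), knob4 (-70, +60) mm in the bin's frame.
- cover: The bin's aluminium cover, 252 x 232 x 14 mm, fixed on the bin; origin at the centre of its underside, 14 mm below its upper face. Its knobs behave alike: slack at first (0.03 N m) through 0.3 to 0.85 rad, a different hidden amount for each; then the gasket is taken up: it then takes about 0.55 N m to turn, and a hand holding still feels 0.14 N m, rising 0.2 N m per rad past take-up. A knob stays where it is left.
- knob1: The RED bar-shaped hand knob on the cover: upright bar 48 x 12 x 34 mm (long along body x, 12 mm thick along body y), from 10 to 44 mm above the cover, on a 26 mm round foot. Origin on the turning axis at the cover's upper face, z up. Clockwise from above tightens. Turns almost freely at first, as told under cover, until take-up.
- knob2: A black bar-shaped hand knob on the cover: upright bar 48 x 12 x 34 mm (long along body x, 12 mm thick along body y), from 10 to 44 mm above the cover, on a 26 mm round foot. Origin on the turning axis at the cover's upper face, z up. Clockwise from above tightens. Diagonally opposite the red one. Behaves like knob1.
- knob3: A black bar-shaped hand knob on the cover: upright bar 48 x 12 x 34 mm (long along body x, 12 mm thick along body y), from 10 to 44 mm above the cover, on a 26 mm round foot. Origin on the turning axis at the cover's upper face, z up. Clockwise from above tightens. Neighbour of the red one, across the cover's short (120 mm) spacing. Behaves like knob1.
- knob4: A black bar-shaped hand knob on the cover: upright bar 48 x 12 x 34 mm (long along body x, 12 mm thick along body y), from 10 to 44 mm above the cover, on a 26 mm round foot. Origin on the turning axis at the cover's upper face, z up. Clockwise from above tightens. Neighbour of the red one, across the cover's long (140 mm) spacing, opposite knob3. Behaves like knob1.
- tip1 (a point): Centre of the top of the green load pin that belongs to knob1 (9 mm diameter, black collar, in the cover's corner 45 mm outward of the knob). Practically flush (14.8 mm above the cover's origin) while the knob is slack, it then rises 6 mm per rad of turning past take-up. It only shows the load; pushing it is no use.
- tip2 (a point): Centre of the top of the green load pin that belongs to knob2 (9 mm diameter, black collar, in the cover's corner 45 mm outward of the knob). Practically flush (14.8 mm above the cover's origin) while the knob is slack, it then rises 6 mm per rad of turning past take-up. It only shows the load; pushing it is no use.
- tip3 (a point): Centre of the top of the green load pin that belongs to knob3 (9 mm diameter, black collar, in the cover's corner 45 mm outward of the knob). Practically flush (14.8 mm above the cover's origin) while the knob is slack, it then rises 6 mm per rad of turning past take-up. It only shows the load; pushing it is no use.
- tip4 (a point): Centre of the top of the green load pin that belongs to knob4 (9 mm diameter, black collar, in the cover's corner 45 mm outward of the knob). Practically flush (14.8 mm above the cover's origin) while the knob is slack, it then rises 6 mm per rad of turning past take-up. It only shows the load; pushing it is no use.
- carton: Loose blue food carton, 55 x 150 x 105 mm high, origin at the centre of its underside; a bystander.
- tin: Loose yellow food tin, 70 mm diameter, 85 mm high, origin at the centre of its underside; a bystander.
- cup: Loose white cup, 76 mm across, 80 mm high, origin at the centre of its underside; a bystander.

How it is judged:
By the outcome, as a careful person would: the job done as asked, in the order asked, and still so for the second after the job is handed in, with the robot touching nothing.
It also fails if it takes over 72 s, if anything falls off the work surface, if the arm or the gripper's body presses on something with over 40 N, if the wrist force passes 120 N, or if a joint passes its speed limit or range.

## Working session

There is one attempt and no reset: what is moved stays moved. The work goes in short steps, Python scripts to look and compute and a tool call to move; the robot and the scene stay as the last step left them, time stands still between calls to the robot, and variables do not carry over. Pictures are saved under pics/ and viewed, and the job is handed in when it is done.

Besides the shell and the picture viewer there is one more tool, called as a command line: name --argument value ..., lists and objects as JSON in quotes. send_rows: Moves the arm, as the interface text tells. Its arguments: {"type":"object","properties":{"steps":{"type":"array","items":{"type":"object","properties":{"x":{"type":"number"},"y":{"type":"number"},"z":{"type":"number"},"rx":{"type":"number"},"ry":{"type":"number"},"rz":{"type":"number"},"grip":{"type":"number"}}}},"force":{"type":"number"}},"required":["steps"]}

```bash
mkdir -p pics; ls; python3 - <<'E'
from rig import env
import cv2,numpy as np
s=env.sense()
for k,v in s.items(): print(k,np.round(v,3))
for n in("top","scene","wrist"):
    c,d=env.capture(n); cv2.imwrite(f"pics/a_{n}.png",c); np.save(f"pics/a_{n}_d.npy",d)
    print(n,{k:np.round(v,3).tolist() for k,v in env.camera_info(n).items()})
E
```

```text
pics
clock 0.0
joint_pos [-1.411  0.384  0.044  1.6   -0.018  1.161 -0.05 ]
dq [-0.001  0.002 -0.001 -0.001 -0.     0.002 -0.002]
effort [ 0.0000e+00 -4.3346e+01  1.0240e+00 -2.4952e+01  1.0000e-02  1.1000e-02
 -0.0000e+00]
position [0.165 0.628 0.23 ]
tcp_rot [-0.404 -3.115  0.004]
contact_force [-0.208 -0.853  0.529]
moment [ 0.022 -0.002  0.011]
gripper_width 0.085
top {'K': [[407.821, 0.0, 257.879], [0.0, 407.821, 193.516], [0.0, 0.0, 1.0]], 'R': [[0.003, -1.0, -0.004], [-0.983, -0.002, -0.184], [0.184, 0.005, -0.983]], 't': [-0.018, 0.568, 1.192]}
scene {'K': [[466.446, 0.0, 265.631], [0.0, 466.446, 197.562], [0.0, 0.0, 1.0]], 'R': [[0.191, 0.982, 0.003], [0.773, -0.148, -0.617], [-0.605, 0.12, -0.787]], 't': [-0.099, -0.35, 2.016]}
wrist {'K': [[341.024, 0.0, 259.813], [0.0, 341.024, 195.647], [0.0, 0.0, 1.0]], 'hand_eye': [[0.0, -0.957, -0.291, 0.074], [1.0, 0.0, 0.0, -0.0], [-0.0, -0.291, 0.957, -0.143], [0.0, 0.0, 0.0, 1.0]]}
```

View pics/a_top.png

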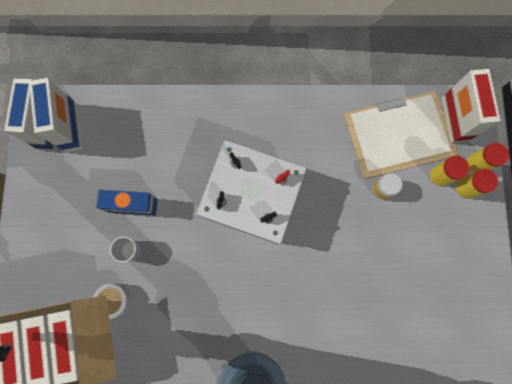

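View pics/a_scene.png

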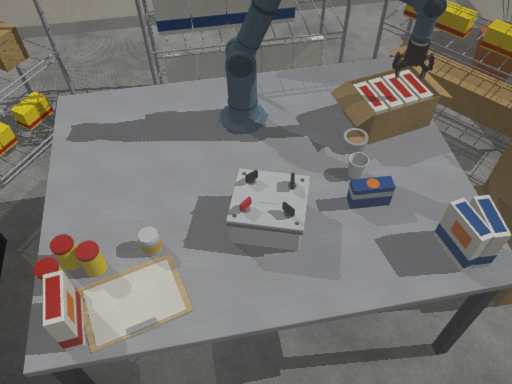

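View pics/a_wrist.png

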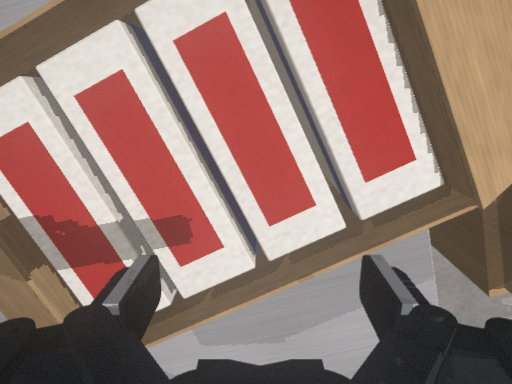

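The top view shows the bin centred near (251,192). The red knob is at (283,177), and the black ones are at (235,160), (220,200) and (268,216). Each of the four green pins sits in a corner. I'll measure these next.

```bash
cat > h.py <<'E'
from rig import env
import cv2,numpy as np
from scipy.spatial.transform import Rotation as Rn
def back(name,d,c2w=None):
    i=env.camera_info(name);K=i["K"]
    v,u=np.mgrid[:d.shape[0],:d.shape[1]]
    P=np.stack([(u-K[0,2])/K[0,0]*d,(v-K[1,2])/K[1,1]*d,d],-1)
    if c2w is None: return (P-np.array(i["t"]))@np.array(i["R"])
    return P@c2w[:3,:3].T+c2w[:3,3]
def T(s):
    M=np.eye(4);M[:3,:3]=Rn.from_rotvec(s["tcp_rot"]).as_matrix();M[:3,3]=s["position"];return M
KN=np.array([[70,60],[-70,-60],[70,-60],[-70,60]])/1000.
E
python3 - <<'E'
from h import *
c=cv2.imread("pics/a_top.png");d=np.load("pics/a_top_d.npy")
P=back("top",d)
roi=np.zeros(d.shape,bool);roi[130:255,185:320]=1
m=roi&(abs(P[...,2]-.142)<.006)&(d>0)
print("cover pts",m.sum(),P[m].mean(0))
r=cv2.minAreaRect((P[m][:,:2]*1000).astype(np.float32));print(r)
k=(roi&(P[...,2]>.165)).astype(np.uint8)
n,l,st,ce=cv2.connectedComponentsWithStats(k)
for i in range(1,n):
    if st[i,4]<8: continue
    q=P[l==i];w,v=np.linalg.eigh(np.cov(q[:,:2].T))
    print(ce[i].round(1),st[i,4],q.mean(0).round(4),"zmax",q[:,2].max().round(4),"yaw",np.degrees(np.arctan2(v[1,1],v[0,1])).round(1),np.sqrt(w).round(4),c[l==i].mean(0).round())
hs=cv2.cvtColor(c,cv2.COLOR_BGR2HSV)
g=(roi&(hs[...,0]>40)&(hs[...,0]<85)&(hs[...,1]>80)).astype(np.uint8)
n,l,st,ce=cv2.connectedComponentsWithStats(g)
for i in range(1,n): print("g",ce[i].round(1),st[i,4],P[l==i].mean(0).round(4))
E
```

```text
cover pts 6480 [0.55809723 0.00224901 0.14081697]
((561.296875, 2.1856231689453125), (251.7852325439453, 232.17782592773438), 70.89105987548828)
[234.4 159.6] 83 [0.6355 0.0471 0.1959] zmax 1.2763 yaw -164.0 [0.0058 0.0364] [51. 50. 50.]
[282.  175.9] 89 [ 0.5905 -0.0829  0.1944] zmax 1.2763 yaw 160.6 [0.0086 0.03  ] [ 54.  56. 158.]
[219.5 199.7] 93 [0.5246 0.0857 0.1937] zmax 1.2763 yaw -159.1 [0.009  0.0252] [56. 55. 55.]
[267.8 216.5] 92 [ 0.4762 -0.0438  0.2181] zmax 1.2763 yaw 164.0 [0.011  0.0271] [54. 53. 53.]
g [229.  149.3] 7 [0.6814 0.0667 0.1409]
g [295.8 171.8] 6 [ 0.6145 -0.1255  0.142 ]
g [206.5 208.5] 4 [0.5082 0.1272 0.1417]
g [275.  232.5] 6 [ 0.4411 -0.0651  0.1424]
```

send_rows --steps '[{"z": -45}, {"x": -20, "y": -20, "z": -40}, {"x": -33, "y": -32, "z": -30}, {"x": -34, "y": -33, "z": -25}, {"x": -34, "y": -33, "z": -20}, {"x": -34, "y": -33, "z": -10}, {"x": -34, "y": -33}, {"x": -34, "y": -33}]' --force 80

```text
$.steps[0]: bad value
```

send_rows --steps '[{"x": -34, "y": -33}, {"x": -34, "y": -33}, {"x": -34, "y": -33}, {"x": -34, "y": -33}, {"x": -34, "y": -33}, {"x": -34, "y": -33}, {"x": -34, "y": -33}]'

```text
$.steps[0]: bad value
```

send_rows --steps '[{"x": 0, "y": 0, "z": -45, "rx": 0, "ry": 0, "rz": 0, "grip": 0}, {"x": -20, "y": -20, "z": -40, "rx": 0, "ry": 0, "rz": 0, "grip": 0}, {"x": -33, "y": -32, "z": -30, "rx": 0, "ry": 0, "rz": 0, "grip": 0}, {"x": -34, "y": -33, "z": -25, "rx": 0, "ry": 0, "rz": 0, "grip": 0}, {"x": -34, "y": -33, "z": -20, "rx": 0, "ry": 0, "rz": 0, "grip": 0}, {"x": -34, "y": -33, "z": -10, "rx": 0, "ry": 0, "rz": 0, "grip": 0}, {"x": -34, "y": -33, "z": 0, "rx": 0, "ry": 0, "rz": 0, "grip": 0}, {"x": -34, "y": -33, "z": 0, "rx": 0, "ry": 0, "rz": 0, "grip": 0}]' --force 80

```text
clock: 0.95
position: [0.3224, 0.3674, 0.3968]
tcp_rot: [0.404, 3.115, 0.002]
contact_force: [1.2, -0.2, 0.1]
gripper_width: 0.0855
```

send_rows --steps '[{"x": -35, "y": -35, "z": 0, "rx": 0, "ry": 0, "rz": 0, "grip": 0}, {"x": -35, "y": -35, "z": 0, "rx": 0, "ry": 0, "rz": 0, "grip": 0}, {"x": -35, "y": -35, "z": 0, "rx": 0, "ry": 0, "rz": 0, "grip": 0}, {"x": -35, "y": -35, "z": 0, "rx": 0, "ry": 0, "rz": 0, "grip": 0}, {"x": -35, "y": -35, "z": 0, "rx": 0, "ry": 0, "rz": 0, "grip": 0}, {"x": -35, "y": -35, "z": 0, "rx": 0, "ry": 0, "rz": 0, "grip": 0}, {"x": -35, "y": -35, "z": 0, "rx": 0, "ry": 0, "rz": 0, "grip": 0}, {"x": -35, "y": -35, "z": 0, "rx": 0, "ry": 0, "rz": 0, "grip": 0}]'

```text
clock: 1.75
position: [0.5213, 0.0251, 0.3963]
tcp_rot: [0.403, 3.115, 0.001]
contact_force: [1.3, 0.1, -1.2]
gripper_width: 0.0853
```

```bash
python3 - <<'E'
from h import *
s=env.sense();np.save("pics/b_T.npy",T(s));print(s["joint_pos"].round(3) if hasattr(s["joint_pos"],"round") else s["joint_pos"],s["position"],s["moment"],s["contact_force"])
c,d=env.capture("wrist");cv2.imwrite("pics/b.png",c);np.save("pics/b_d.npy",d)
E
```

```text
[-0.799  0.016  0.69   1.702 -0.011  1.428  1.205] [0.52129129 0.02514259 0.39633974] [ 0.00947482 -0.0157948  -0.04776958] [ 1.26422012  0.13604168 -1.15612351]
```

View pics/b.png

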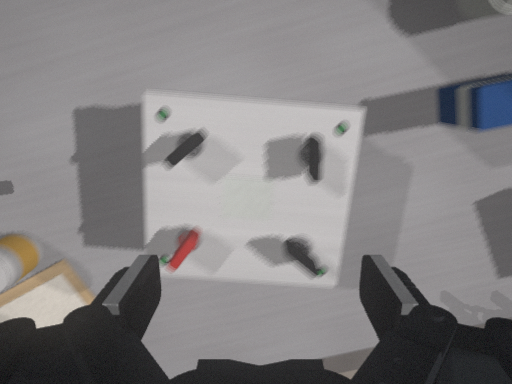

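The wrist view is slightly motion-blurred. It shows the red knob at (183,250) and the black knobs at (186,148), (314,160) and (304,256). The pins are at (163,115), (341,128), (166,260) and (320,271). Next I'll measure positions and yaws.

```bash
cat >> h.py <<'E'
def measure(c,d,Tw,verbose=True,ths=(.172,.192)):
    H=np.array(env.camera_info("wrist")["hand_eye"]);P=back("wrist",d,Tw@H)
    rgb=c.astype(int);mx=rgb.max(-1);mn=rgb.min(-1)
    k=((P[...,2]>ths[0])&(P[...,2]<ths[1])&(d>0)).astype(np.uint8)
    n,l,st,ce=cv2.connectedComponentsWithStats(k);out=[]
    for i in range(1,n):
        if st[i,4]<60: continue
        q=P[l==i];
        if np.hypot(*(q[:,:2].mean(0)-[.557,.002]))>.13: continue
        r=cv2.minAreaRect((q[:,:2]*1000).astype(np.float32))
        w,v=np.linalg.eigh(np.cov(q[:,:2].T));cc=c[l==i].mean(0)
        out.append((q.mean(0),np.degrees(np.arctan2(v[1,1],v[0,1]))%180,cc))
        print("knob px",ce[i].round(),st[i,4],"mean",q.mean(0).round(4),"rect c",np.round(r[0],1),np.round(r[1],1),"yaw",out[-1][1].round(1),cc.round())
    hs=cv2.cvtColor(c,cv2.COLOR_BGR2HSV)
    g=((hs[...,0]>45)&(hs[...,0]<90)&(hs[...,1]>70)&(abs(P[...,2]-.145)<.02)).astype(np.uint8)
    n,l,st,ce=cv2.connectedComponentsWithStats(g)
    cov=(mn>120)&(abs(P[...,2]-.142)<.012)&(mx-mn<30)
    A=np.c_[P[cov][:,:2],np.ones(cov.sum())];co,*_=np.linalg.lstsq(A,P[cov][:,2],rcond=None)
    print("cover",cov.sum(),"z",np.median(P[cov][:,2]).round(4),"resid",np.std(P[cov][:,2]-A@co).round(4))
    for i in range(1,n):
        if st[i,4]<8: continue
        q=P[l==i];h=q[:,2]-np.c_[q[:,:2],np.ones(len(q))]@co
        print("pin px",ce[i].round(1),st[i,4],q.mean(0).round(4),"h mm med/max",(1000*np.median(h)).round(2),(1000*h.max()).round(2))
    return P
E
python3 - <<'E'
from h import *
c=cv2.imread("pics/b.png");d=np.load("pics/b_d.npy");measure(c,d,np.load("pics/b_T.npy"))
s=env.sense();print(s["clock"],s["position"],s["moment"])
E
```

```text
knob px [186. 146.] 537 mean [ 0.4824 -0.0433  0.1854] rect c [482.9 -44.7] [12.  47.5] yaw 114.9 [75. 75. 76.]
knob px [318. 156.] 578 mean [0.5275 0.0864 0.1846] rect c [528.9  87.1] [12.2 47.7] yaw 166.4 [ 98.  98. 100.]
knob px [185. 249.] 466 mean [ 0.5938 -0.0823  0.1844] rect c [595.9 -84.1] [12.2 47.8] yaw 128.3 [ 73.  74. 158.]
knob px [304. 257.] 509 mean [0.6392 0.0475 0.1837] rect c [641.8  47.4] [47.9 12.7] yaw 34.7 [74. 74. 74.]
cover 33776 z 0.1423 resid 0.0011
pin px [162.4 114. ] 21 [ 0.4448 -0.0686  0.1426] h mm med/max 0.46 1.75
pin px [340.9 128.1] 21 [0.5118 0.1239 0.1427] h mm med/max 0.55 1.38
pin px [163.1 260. ] 17 [ 0.6185 -0.1291  0.1425] h mm med/max 0.02 1.44
pin px [320.9 272.4] 8 [0.6879 0.0639 0.1425] h mm med/max -0.01 1.03
1.8 [0.52434208 0.01445073 0.39664842] [-0.42259252 -0.18429824  0.01109204]
```

```bash
cat >> h.py <<'E'
def Rdown(yawdeg):
    a=np.radians(yawdeg);x=np.array([np.cos(a),np.sin(a),0]);z=np.array([0,0,-1.]);return np.stack([x,np.cross(z,x),z],1)
def yaw():
    M=T(env.sense());return np.degrees(np.arctan2(M[1,0],M[0,0]))
def plan(p,yw,n,start=None):
    M=T(env.sense()) if start is None else start
    M=M.copy();Rt=Rdown(yw);rv=Rn.from_matrix(M[:3,:3].T@Rt).as_rotvec()/n
    dp=(np.array(p)-M[:3,3])/n
    print("per-row dist mm",(np.linalg.norm(dp)*1e3).round(1),"rv",rv.round(3),"yaw now",np.degrees(np.arctan2(M[1,0],M[0,0])).round(1))
    for i in range(n):
        print({k:float(v) for k,v in zip(["x","y","z"],(M[:3,:3].T@dp*1000).round(1))})
        M[:3,:3]=M[:3,:3]@Rn.from_rotvec(rv).as_matrix();M[:3,3]+=dp
    return M
def st():
    s=env.sense();print("t",round(s["clock"],2),"pos",np.round(s["position"],4),"yaw",round(yaw(),2),"Mz",np.round(s["moment"],3),"F",np.round(s["contact_force"],1),"w",round(s["gripper_width"],4),"q7",round(s["joint_pos"][6],2))
E
python3 - <<'E'
from h import *
st();plan([.596,-.084,.205],128.3,5)
E
```

```text
t 1.8 pos [0.5243 0.0145 0.3966] yaw 164.46 Mz [-0.423 -0.184  0.011] F [ 3.  -8.2  1.2] w 0.0853 q7 1.21
per-row dist mm 45.4 rv [-0.001  0.001  0.126] yaw now 164.5
{'x': -18.9, 'y': -14.9, 'z': 38.5}
{'x': -20.6, 'y': -12.5, 'z': 38.5}
{'x': -22.1, 'y': -9.8, 'z': 38.4}
{'x': -23.2, 'y': -6.9, 'z': 38.4}
{'x': -24.0, 'y': -4.0, 'z': 38.4}
```

send_rows --steps '[{"x": -19, "y": -15, "z": 38, "rx": 0, "ry": 0, "rz": 0.126, "grip": 0.45}, {"x": -20.5, "y": -12.5, "z": 38, "rx": 0, "ry": 0, "rz": 0.126, "grip": 0.45}, {"x": -22, "y": -10, "z": 38, "rx": 0, "ry": 0, "rz": 0.126, "grip": 0.45}, {"x": -23, "y": -7, "z": 38, "rx": 0, "ry": 0, "rz": 0.126, "grip": 0.45}, {"x": -24, "y": -4, "z": 38, "rx": 0, "ry": 0, "rz": 0.126, "grip": 0.45}, {"x": 0, "y": 0, "z": 0, "rx": 0, "ry": 0, "rz": 0, "grip": 0.45}]'

```text
clock: 2.4
position: [0.5889, -0.0723, 0.1991]
tcp_rot: [-1.353, -2.824, 0.016]
contact_force: [-0.8, 1.1, 0.0]
gripper_width: 0.0469
```

```bash
python3 - <<'E'
from h import *
st();plan([.596,-.084,.154],128.3,2)
E
```

```text
t 2.4 pos [ 0.5889 -0.0723  0.1991] yaw 128.82 Mz [ 0.032 -0.015  0.012] F [-0.8  1.1  0. ] w 0.0469 q7 0.99
per-row dist mm 23.6 rv [-0.007 -0.002  0.005] yaw now 128.8
{'x': -6.9, 'y': -0.6, 'z': 22.5}
{'x': -6.9, 'y': -0.7, 'z': 22.5}
```

send_rows --steps '[{"x": -7, "y": 0, "z": 18, "rx": 0, "ry": 0, "rz": 0, "grip": 0.45}, {"x": -7, "y": -1, "z": 20, "rx": 0, "ry": 0, "rz": 0.005, "grip": 0.45}, {"x": 0, "y": 0, "z": 0, "rx": 0, "ry": 0, "rz": 0, "grip": 0.6}]'

```text
clock: 2.7
position: [0.5995, -0.0806, 0.1669]
tcp_rot: [-1.353, -2.831, 0.002]
contact_force: [-0.5, 0.4, 0.4]
gripper_width: 0.035
```

```bash
python3 - <<'E'
from h import *
st();plan([.596,-.084,.154],128.3,1)
E
```

```text
t 2.7 pos [ 0.5995 -0.0806  0.1669] yaw 128.9 Mz [0.004 0.106 0.013] F [-0.5  0.4  0.4] w 0.035 q7 1.04
per-row dist mm 13.7 rv [-0.003 -0.003  0.01 ] yaw now 128.9
{'x': -0.4, 'y': -4.8, 'z': 12.9}
```

send_rows --steps '[{"x": -0.5, "y": -4.5, "z": 12, "rx": 0, "ry": 0, "rz": 0.01, "grip": 0.6}, {"x": 0, "y": 0, "z": 0, "rx": 0, "ry": 0, "rz": 0, "grip": 0.6}, {"x": 0, "y": 0, "z": 0, "rx": 0, "ry": 0, "rz": 0, "grip": 0.6}]'

```text
clock: 3.0
position: [0.598, -0.084, 0.1571]
tcp_rot: [1.369, 2.827, 0.002]
contact_force: [-0.2, 1.0, 0.6]
gripper_width: 0.0342
```

```bash
python3 - <<'E'
from h import *
st();plan([.596,-.084,.154],128.3,1)
s=env.sense();np.save("pics/c_T.npy",T(s))
c,d=env.capture("wrist");cv2.imwrite("pics/c.png",c);np.save("pics/c_d.npy",d)
measure(c,d,T(s)); st()
E
```

```text
t 3.0 pos [ 0.598  -0.084   0.1571] yaw 128.31 Mz [-0.036  0.021  0.001] F [-0.2  1.   0.6] w 0.0342 q7 1.05
per-row dist mm 3.7 rv [ 0.001 -0.     0.   ] yaw now 128.3
{'x': 1.2, 'y': -1.6, 'z': 3.1}
knob px [50. 38.] 4582 mean [ 0.4906 -0.0542  0.1831] rect c [488.2 -54.3] [13.6 26.8] yaw 110.0 [38. 38. 38.]
knob px [256. 280.] 3635 mean [ 0.5938 -0.081   0.185 ] rect c [596.  -83.9] [12.  48.1] yaw 128.5 [ 50.  52. 131.]
knob px [204. 275.] 1104 mean [ 0.5772 -0.0924  0.1823] rect c [579.  -98.6] [13.9 23. ] yaw 152.9 [68. 67. 69.]
knob px [315. 274.] 1100 mean [ 0.6107 -0.0658  0.1822] rect c [616.4 -69.1] [13.9 23.3] yaw 103.3 [69. 69. 70.]
cover 99685 z 0.1424 resid 0.0008
pin px [0.6 1.4] 9 [ 0.4466 -0.064   0.1427] h mm med/max 0.23 1.02
pin px [236.9 318.9] 117 [ 0.6152 -0.1257  0.143 ] h mm med/max 1.08 3.01
t 3.05 pos [ 0.5984 -0.084   0.1574] yaw 128.31 Mz [-0.039 -0.036  0.032] F [-0.1  0.8  0.6] w 0.0342 q7 1.05
```

View pics/c.png

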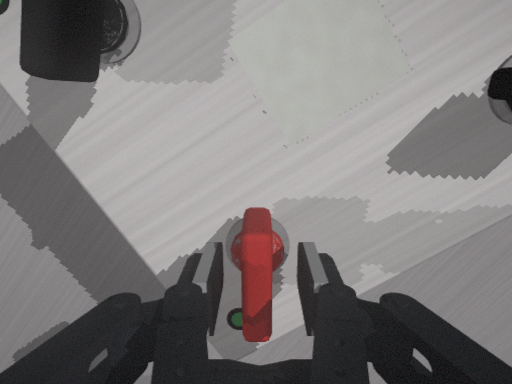

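The red bar sits centred between the jaws at (257,275), with its pin visible at (237,319) and flush. I'll nudge the tool and close.

send_rows --steps '[{"x": 1.2, "y": -1.8, "z": 3, "rx": 0, "ry": 0, "rz": 0, "grip": 0.6}, {"x": 0, "y": 0, "z": 0, "rx": 0, "ry": 0, "rz": 0, "grip": 1}, {"x": 0, "y": 0, "z": 0, "rx": 0, "ry": 0, "rz": 0, "grip": 1}, {"x": 0, "y": 0, "z": 0, "rx": 0, "ry": 0, "rz": 0, "grip": 1}]' --force 60

```text
clock: 3.45
position: [0.5962, -0.0841, 0.1537]
tcp_rot: [1.37, 2.827, 0.001]
contact_force: [0.2, 0.5, 0.3]
gripper_width: 0.0112
```

```bash
python3 - <<'E'
from h import *
st()
E
```

```text
t 3.45 pos [ 0.5962 -0.0841  0.1537] yaw 128.3 Mz [ 0.215 -0.015 -0.021] F [0.2 0.5 0.3] w 0.0112 q7 1.05
```

send_rows --steps '[{"x": 0, "y": 0, "z": 0, "rx": 0, "ry": 0, "rz": 0.13, "grip": 1}, {"x": 0, "y": 0, "z": 0, "rx": 0, "ry": 0, "rz": 0.13, "grip": 1}]'

```text
clock: 3.65
position: [0.5963, -0.084, 0.1537]
tcp_rot: [1.731, 2.621, 0.002]
contact_force: [-0.4, 0.5, 0.4]
gripper_width: 0.0115
```

```bash
python3 - <<'E'
from h import *
st()
E
```

```text
t 3.65 pos [ 0.5963 -0.084   0.1537] yaw 113.12 Mz [ 0.26  -0.053  0.043] F [-0.4  0.5  0.4] w 0.0115 q7 0.81
```

send_rows --steps '[{"x": 0, "y": 0, "z": 0, "rx": 0, "ry": 0, "rz": 0.06, "grip": 1}]'

```text
clock: 3.75
position: [0.5963, -0.084, 0.1537]
tcp_rot: [1.807, 2.57, 0.001]
contact_force: [0.9, 0.4, 0.9]
gripper_width: 0.0113
```

```bash
python3 - <<'E'
from h import *
st()
E
```

```text
t 3.75 pos [ 0.5963 -0.084   0.1537] yaw 109.78 Mz [ 0.29  -0.011  0.129] F [0.9 0.4 0.9] w 0.0113 q7 0.76
```

send_rows --steps '[{"x": 0, "y": 0, "z": 0, "rx": 0, "ry": 0, "rz": 0.06, "grip": 1}]'

```text
clock: 3.85
position: [0.5964, -0.0839, 0.1537]
tcp_rot: [1.878, 2.518, 0.0]
contact_force: [1.0, 0.9, 1.1]
gripper_width: 0.011
```

```bash
python3 - <<'E'
from h import *
st()
E
```

```text
t 3.85 pos [ 0.5964 -0.0839  0.1537] yaw 106.55 Mz [ 0.188 -0.054  0.58 ] F [1.  0.9 1.1] w 0.011 q7 0.71
```

send_rows --steps '[{"x": 0, "y": 0, "z": 0, "rx": 0, "ry": 0, "rz": 0.06, "grip": 1}, {"x": 0, "y": 0, "z": 0, "rx": 0, "ry": 0, "rz": 0.06, "grip": 1}, {"x": 0, "y": 0, "z": 0, "rx": 0, "ry": 0, "rz": 0, "grip": 1}]'

```text
clock: 4.15
position: [0.5964, -0.0839, 0.1537]
tcp_rot: [2.024, 2.403, 0.0]
contact_force: [-0.3, 1.3, 1.1]
gripper_width: 0.0113
```

```bash
python3 - <<'E'
from h import *
st()
s=env.sense()
c,d=env.capture("wrist");cv2.imwrite("pics/d.png",c);np.save("pics/d_d.npy",d)
measure(c,d,T(s)); st()
E
```

```text
t 4.15 pos [ 0.5964 -0.0839  0.1537] yaw 99.79 Mz [ 0.281 -0.015  0.411] F [-0.3  1.3  1.1] w 0.0113 q7 0.61
knob px [  4. 186.] 291 mean [ 0.4965 -0.0599  0.1747] rect c [496.2 -58.6] [ 3.8 13.7] yaw 108.3 [33. 32. 33.]
knob px [259. 285.] 5724 mean [ 0.5954 -0.0788  0.1847] rect c [596.3 -83.7] [37.8 41. ] yaw 100.2 [ 55.  56. 109.]
cover 104907 z 0.1424 resid 0.0008
t 4.2 pos [ 0.5964 -0.0839  0.1537] yaw 99.8 Mz [ 0.302 -0.04   0.354] F [-0.5  1.8  2.6] w 0.0112 q7 0.61
```

View pics/d.png

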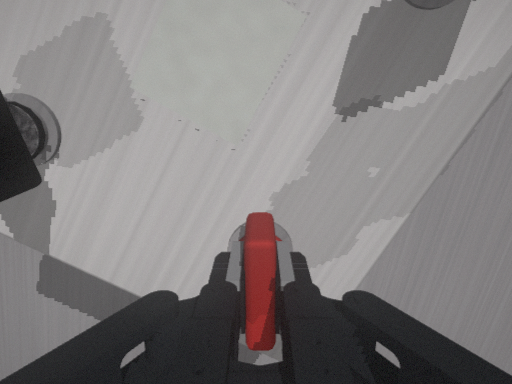

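send_rows --steps '[{"x": 0, "y": 0, "z": 0, "rx": 0, "ry": 0, "rz": 0.04, "grip": 1}, {"x": 0, "y": 0, "z": 0, "rx": 0, "ry": 0, "rz": 0, "grip": 1}, {"x": 0, "y": 0, "z": 0, "rx": 0, "ry": 0, "rz": 0, "grip": 0.4}, {"x": 0, "y": 0, "z": 0, "rx": 0, "ry": 0, "rz": 0, "grip": 0.4}, {"x": 0, "y": 0, "z": -25, "rx": 0, "ry": 0, "rz": 0, "grip": 0.4}, {"x": 20, "y": 0, "z": -35, "rx": 0, "ry": 0, "rz": 0, "grip": 0.4}, {"x": 20, "y": 0, "z": 0, "rx": 0, "ry": 0, "rz": 0, "grip": 0.4}, {"x": 0, "y": 0, "z": 0, "rx": 0, "ry": 0, "rz": 0, "grip": 0.4}]'

```text
clock: 5.0
position: [0.5913, -0.0419, 0.2138]
tcp_rot: [-2.069, -2.363, -0.004]
contact_force: [-0.1, 1.0, -0.6]
gripper_width: 0.0511
```

```bash
python3 - <<'E'
from h import *
st()
s=env.sense()
c,d=env.capture("wrist");cv2.imwrite("pics/e.png",c);np.save("pics/e_d.npy",d);np.save("pics/e_T.npy",T(s))
measure(c,d,T(s)); st()
E
```

```text
t 5.0 pos [ 0.5913 -0.0419  0.2138] yaw 97.58 Mz [ 0.03   0.07  -0.023] F [-0.1  1.  -0.6] w 0.0511 q7 0.45
knob px [389.  74.] 2887 mean [0.6411 0.0478 0.185 ] rect c [642.   47.6] [47.6 12.3] yaw 34.3 [42. 42. 43.]
knob px [ 64. 209.] 2968 mean [ 0.4853 -0.0423  0.1828] rect c [483.7 -44.6] [12.9 48.1] yaw 115.0 [52. 51. 52.]
knob px [259. 295.] 1626 mean [ 0.5958 -0.0798  0.1848] rect c [596.3 -83.5] [12.  47.6] yaw 98.8 [ 61.  63. 154.]
cover 95164 z 0.1423 resid 0.0008
pin px [443.3  51.5] 139 [0.6844 0.0681 0.143 ] h mm med/max 0.63 2.75
pin px [ 33.4 213.2] 135 [ 0.4426 -0.0646  0.1429] h mm med/max 0.61 2.16
pin px [278.4 320. ] 92 [ 0.6162 -0.1248  0.144 ] h mm med/max 1.72 3.19
t 5.05 pos [ 0.5904 -0.0437  0.213 ] yaw 97.49 Mz [-0.026 -0.035 -0.011] F [ 0.3 -0.9 -0.6] w 0.0512 q7 0.45
```

View pics/e.png

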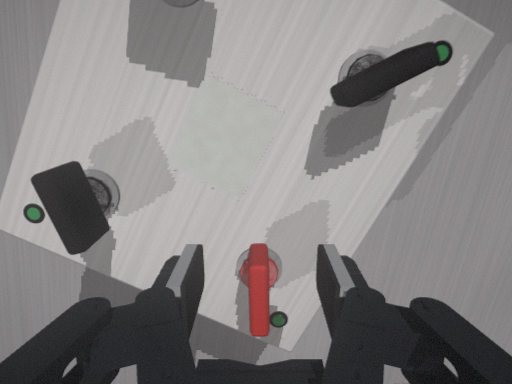

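Red knob done for pass 1: its pin reads 1.72 mm, where untouched pins read 0.62 (nominal 0.8), so it stands about 1.9 mm. Moving to knob2.

```bash
python3 - <<'E'
from h import *
plan([.529,.087,.205],166.4,9)
E
```

```text
per-row dist mm 16.1 rv [-0.    -0.    -0.134] yaw now 97.5
{'x': 15.3, 'y': -4.9, 'z': 0.9}
{'x': 15.8, 'y': -2.8, 'z': 0.9}
{'x': 16.0, 'y': -0.7, 'z': 0.9}
{'x': 16.0, 'y': 1.5, 'z': 0.9}
{'x': 15.6, 'y': 3.6, 'z': 0.9}
{'x': 15.0, 'y': 5.6, 'z': 0.9}
{'x': 14.1, 'y': 7.6, 'z': 0.9}
{'x': 13.0, 'y': 9.4, 'z': 0.9}
{'x': 11.6, 'y': 11.1, 'z': 0.9}
```

send_rows --steps '[{"x": 15.3, "y": -5, "z": 0, "rx": 0, "ry": 0, "rz": -0.134, "grip": 0.5}, {"x": 15.8, "y": -3, "z": 0, "rx": 0, "ry": 0, "rz": -0.134, "grip": 0.5}, {"x": 16, "y": -0.7, "z": 0, "rx": 0, "ry": 0, "rz": -0.134, "grip": 0.5}, {"x": 16, "y": 1.5, "z": 0, "rx": 0, "ry": 0, "rz": -0.134, "grip": 0.5}, {"x": 15.6, "y": 3.6, "z": 0, "rx": 0, "ry": 0, "rz": -0.134, "grip": 0.5}, {"x": 15, "y": 5.6, "z": 2, "rx": 0, "ry": 0, "rz": -0.134, "grip": 0.5}, {"x": 14, "y": 7.6, "z": 3, "rx": 0, "ry": 0, "rz": -0.134, "grip": 0.5}, {"x": 13, "y": 9.4, "z": 3, "rx": 0, "ry": 0, "rz": -0.134, "grip": 0.5}]'

```text
clock: 5.85
position: [0.535, 0.0692, 0.2041]
tcp_rot: [-0.574, -3.087, 0.003]
contact_force: [-0.9, -0.8, 0.1]
gripper_width: 0.0425
```

send_rows --steps '[{"x": 11.6, "y": 11, "z": 0, "rx": 0, "ry": 0, "rz": -0.134, "grip": 0.5}, {"x": 0, "y": 0, "z": 0, "rx": 0, "ry": 0, "rz": 0, "grip": 0.5}, {"x": 0, "y": 0, "z": 0, "rx": 0, "ry": 0, "rz": 0, "grip": 0.5}]'

```text
clock: 6.15
position: [0.529, 0.0837, 0.2046]
tcp_rot: [-0.377, -3.118, 0.003]
contact_force: [0.2, 0.2, 0.5]
gripper_width: 0.0427
```

```bash
python3 - <<'E'
from h import *
st();s=env.sense()
c,d=env.capture("wrist");cv2.imwrite("pics/f.png",c)
measure(c,d,T(s));plan([.529,.087,.154],166.4,2)
E
```

```text
t 6.15 pos [0.529  0.0837 0.2046] yaw 166.21 Mz [-0.041 -0.029  0.005] F [0.2 0.2 0.5] w 0.0427 q7 1.25
knob px [ 18. 199.] 1441 mean [ 0.4783 -0.0301  0.1824] rect c [481.2 -40.5] [12.5 41.2] yaw 127.4 [49. 48. 49.]
knob px [267. 233.] 2041 mean [0.5258 0.0879 0.1852] rect c [528.6  87.3] [12.  47.5] yaw 166.6 [58. 58. 59.]
cover 62087 z 0.1423 resid 0.0008
pin px [322.8 168.5] 161 [0.5097 0.1279 0.143 ] h mm med/max 0.85 2.69
per-row dist mm 25.5 rv [-0.001 -0.    -0.002] yaw now 166.2
{'x': 0.6, 'y': 1.8, 'z': 25.4}
{'x': 0.6, 'y': 1.8, 'z': 25.4}
```

send_rows --steps '[{"x": 1, "y": 2, "z": 20, "rx": 0, "ry": 0, "rz": -0.004, "grip": 0.5}, {"x": 0.5, "y": 1.7, "z": 25, "rx": 0, "ry": 0, "rz": 0, "grip": 0.55}, {"x": 0, "y": 0, "z": 6, "rx": 0, "ry": 0, "rz": 0, "grip": 0.6}, {"x": 0, "y": 0, "z": 0, "rx": 0, "ry": 0, "rz": 0, "grip": 0.6}]'

```text
clock: 6.6
position: [0.5279, 0.0878, 0.1533]
tcp_rot: [-0.369, -3.118, 0.004]
contact_force: [0.3, -0.3, 0.4]
gripper_width: 0.0341
```

```bash
python3 - <<'E'
from h import *
st();plan([.5287,.0873,.154],166.6,1)
E
```

```text
t 6.6 pos [0.5279 0.0878 0.1533] yaw 166.5 Mz [-0.029  0.011 -0.002] F [ 0.3 -0.3  0.4] w 0.0341 q7 1.3
per-row dist mm 1.1 rv [-0.003 -0.002 -0.002] yaw now 166.5
{'x': -0.9, 'y': -0.3, 'z': -0.7}
```

send_rows --steps '[{"x": -0.9, "y": -0.3, "z": -0.7, "rx": 0, "ry": 0, "rz": 0, "grip": 1}, {"x": 0, "y": 0, "z": 0, "rx": 0, "ry": 0, "rz": 0, "grip": 1}, {"x": 0, "y": 0, "z": 0, "rx": 0, "ry": 0, "rz": 0, "grip": 1}, {"x": 0, "y": 0, "z": 0, "rx": 0, "ry": 0, "rz": 0.13, "grip": 1}, {"x": 0, "y": 0, "z": 0, "rx": 0, "ry": 0, "rz": 0.13, "grip": 1}]'

```text
clock: 7.1
position: [0.5305, 0.0872, 0.1565]
tcp_rot: [0.776, 3.042, -0.001]
contact_force: [-0.6, -4.1, 3.8]
gripper_width: 0.0114
```

```bash
python3 - <<'E'
from h import *
st()
E
```

```text
t 7.1 pos [0.5305 0.0872 0.1565] yaw 151.39 Mz [-0.813  0.199 -0.007] F [-0.6 -4.1  3.8] w 0.0114 q7 1.05
```

send_rows --steps '[{"x": 0, "y": 0, "z": 0, "rx": 0, "ry": 0, "rz": 0.06, "grip": 1}]'

```text
clock: 7.2
position: [0.5305, 0.0871, 0.1565]
tcp_rot: [0.864, 3.018, -0.001]
contact_force: [-1.0, -4.3, 4.2]
gripper_width: 0.0111
```

```bash
python3 - <<'E'
from h import *
st()
E
```

```text
t 7.2 pos [0.5305 0.0871 0.1565] yaw 148.05 Mz [-0.803  0.204  0.034] F [-1.  -4.3  4.2] w 0.0111 q7 1.0
```

send_rows --steps '[{"x": 0, "y": 0, "z": 0, "rx": 0, "ry": 0, "rz": 0.06, "grip": 1}]'

```text
clock: 7.3
position: [0.5305, 0.087, 0.1565]
tcp_rot: [0.953, 2.991, -0.001]
contact_force: [-0.9, -4.3, 5.6]
gripper_width: 0.011
```

```bash
python3 - <<'E'
from h import *
st()
E
```

```text
t 7.3 pos [0.5305 0.087  0.1565] yaw 144.67 Mz [-0.839  0.209  0.029] F [-0.9 -4.3  5.6] w 0.011 q7 0.95
```

send_rows --steps '[{"x": 0, "y": 0, "z": 0, "rx": 0, "ry": 0, "rz": 0.06, "grip": 1}]'

```text
clock: 7.4
position: [0.5305, 0.087, 0.1565]
tcp_rot: [1.042, 2.961, -0.001]
contact_force: [-0.7, -4.1, 3.9]
gripper_width: 0.0112
```

```bash
python3 - <<'E'
from h import *
st()
E
```

```text
t 7.4 pos [0.5305 0.087  0.1565] yaw 141.23 Mz [-0.914  0.222  0.042] F [-0.7 -4.1  3.9] w 0.0112 q7 0.89
```

send_rows --steps '[{"x": 0, "y": 0, "z": 0, "rx": 0, "ry": 0, "rz": 0.06, "grip": 1}]'

```text
clock: 7.5
position: [0.5304, 0.0869, 0.1565]
tcp_rot: [1.13, 2.929, -0.001]
contact_force: [-1.7, -4.3, 4.8]
gripper_width: 0.0106
```

```bash
python3 - <<'E'
from h import *
st()
E
```

```text
t 7.5 pos [0.5304 0.0869 0.1565] yaw 137.8 Mz [-0.91   0.217  0.036] F [-1.7 -4.3  4.8] w 0.0106 q7 0.84
```

send_rows --steps '[{"x": 0, "y": 0, "z": 0, "rx": 0, "ry": 0, "rz": 0.06, "grip": 1}]'

```text
clock: 7.6
position: [0.5304, 0.0869, 0.1565]
tcp_rot: [1.218, 2.894, -0.001]
contact_force: [-1.1, -4.3, 4.1]
gripper_width: 0.0109
```

```bash
python3 - <<'E'
from h import *
st()
E
```

```text
t 7.6 pos [0.5304 0.0869 0.1565] yaw 134.35 Mz [-0.939  0.33   0.011] F [-1.1 -4.3  4.1] w 0.0109 q7 0.78
```

send_rows --steps '[{"x": 0, "y": 0, "z": 0, "rx": 0, "ry": 0, "rz": 0.06, "grip": 1}]'

```text
clock: 7.7
position: [0.5303, 0.0868, 0.1565]
tcp_rot: [1.304, 2.856, -0.001]
contact_force: [-2.3, -5.2, 5.2]
gripper_width: 0.0114
```

```bash
python3 - <<'E'
from h import *
st()
E
```

```text
t 7.7 pos [0.5303 0.0868 0.1565] yaw 130.92 Mz [-0.946  0.302  0.042] F [-2.3 -5.2  5.2] w 0.0114 q7 0.73
```

send_rows --steps '[{"x": 0, "y": 0, "z": 0, "rx": 0, "ry": 0, "rz": 0.06, "grip": 1}]'

```text
clock: 7.8
position: [0.5303, 0.0868, 0.1565]
tcp_rot: [1.389, 2.816, -0.001]
contact_force: [-2.4, -4.3, 5.4]
gripper_width: 0.0111
```

```bash
python3 - <<'E'
from h import *
st()
E
```

```text
t 7.8 pos [0.5303 0.0868 0.1565] yaw 127.48 Mz [-0.972  0.29   0.062] F [-2.4 -4.3  5.4] w 0.0111 q7 0.67
```

send_rows --steps '[{"x": 0, "y": 0, "z": 0, "rx": 0, "ry": 0, "rz": 0.06, "grip": 1}]'

```text
clock: 7.9
position: [0.5302, 0.0867, 0.1565]
tcp_rot: [1.473, 2.773, -0.001]
contact_force: [-2.5, -4.8, 4.4]
gripper_width: 0.0112
```

```bash
python3 - <<'E'
from h import *
st()
E
```

```text
t 7.9 pos [0.5302 0.0867 0.1565] yaw 124.04 Mz [-1.012  0.319  0.034] F [-2.5 -4.8  4.4] w 0.0112 q7 0.62
```

send_rows --steps '[{"x": 0, "y": 0, "z": 0, "rx": 0, "ry": 0, "rz": 0.06, "grip": 1}]'

```text
clock: 8.0
position: [0.5302, 0.0867, 0.1565]
tcp_rot: [1.556, 2.727, -0.001]
contact_force: [-0.3, -4.1, 5.4]
gripper_width: 0.0112
```

```bash
python3 - <<'E'
from h import *
st()
E
```

```text
t 8.0 pos [0.5302 0.0867 0.1565] yaw 120.6 Mz [-0.951  0.334  0.102] F [-0.3 -4.1  5.4] w 0.0112 q7 0.57
```

send_rows --steps '[{"x": 0, "y": 0, "z": 0, "rx": 0, "ry": 0, "rz": 0.04, "grip": 1}]'

```text
clock: 8.1
position: [0.5302, 0.0867, 0.1565]
tcp_rot: [1.609, 2.696, -0.001]
contact_force: [-2.2, -4.1, 5.5]
gripper_width: 0.0112
```

```bash
python3 - <<'E'
from h import *
st()
E
```

```text
t 8.1 pos [0.5302 0.0867 0.1565] yaw 118.34 Mz [-1.052  0.384  0.098] F [-2.2 -4.1  5.5] w 0.0112 q7 0.53
```

send_rows --steps '[{"x": 0, "y": 0, "z": 0, "rx": 0, "ry": 0, "rz": 0.04, "grip": 1}]'

```text
clock: 8.2
position: [0.5301, 0.0866, 0.1565]
tcp_rot: [1.659, 2.665, -0.002]
contact_force: [-2.4, -5.6, 5.3]
gripper_width: 0.0112
```

```bash
python3 - <<'E'
from h import *
st()
E
```

```text
t 8.2 pos [0.5301 0.0866 0.1565] yaw 116.21 Mz [-1.109  0.387  0.552] F [-2.4 -5.6  5.3] w 0.0112 q7 0.5
```

send_rows --steps '[{"x": 0, "y": 0, "z": 0, "rx": 0, "ry": 0, "rz": 0.063, "grip": 1}, {"x": 0, "y": 0, "z": 0, "rx": 0, "ry": 0, "rz": 0.063, "grip": 1}, {"x": 0, "y": 0, "z": 0, "rx": 0, "ry": 0, "rz": 0.063, "grip": 1}, {"x": 0, "y": 0, "z": 0, "rx": 0, "ry": 0, "rz": 0, "grip": 1}, {"x": 0, "y": 0, "z": 0, "rx": 0, "ry": 0, "rz": 0, "grip": 0.4}, {"x": 0, "y": 0, "z": 0, "rx": 0, "ry": 0, "rz": 0, "grip": 0.4}, {"x": 0, "y": 0, "z": -30, "rx": 0, "ry": 0, "rz": 0, "grip": 0.5}, {"x": 0, "y": 0, "z": -30, "rx": 0, "ry": 0, "rz": 0, "grip": 0.5}]'

```text
clock: 9.0
position: [0.5285, 0.0898, 0.2149]
tcp_rot: [-1.902, -2.499, 0.002]
contact_force: [0.8, 0.8, -0.2]
gripper_width: 0.0425
```

```bash
python3 - <<'E'
from h import *
st();s=env.sense()
c,d=env.capture("wrist");cv2.imwrite("pics/g.png",c)
measure(c,d,T(s));st()
E
```

```text
t 9.0 pos [0.5285 0.0898 0.2149] yaw 105.45 Mz [ 0.008 -0.019 -0.006] F [ 0.8  0.8 -0.2] w 0.0425 q7 0.25
knob px [260. 232.] 1811 mean [0.5283 0.0904 0.1852] rect c [528.8  87.6] [12.  48.2] yaw 106.1 [60. 59. 60.]
knob px [136. 375.] 305 mean [ 0.4787 -0.026   0.183 ] rect c [478.9 -27. ] [11.6 11.9] yaw 119.1 [24. 22. 23.]
cover 43681 z 0.1423 resid 0.001
pin px [247.4 146. ] 163 [0.5099 0.1278 0.1441] h mm med/max 2.22 4.15
pin px [461.5 292.9] 111 [0.6856 0.0664 0.1428] h mm med/max 0.33 2.09
t 9.05 pos [0.5328 0.09   0.2206] yaw 105.41 Mz [ 0.009 -0.111 -0.042] F [ 1.4 -1.   2.5] w 0.0429 q7 0.25
```

View pics/g.png

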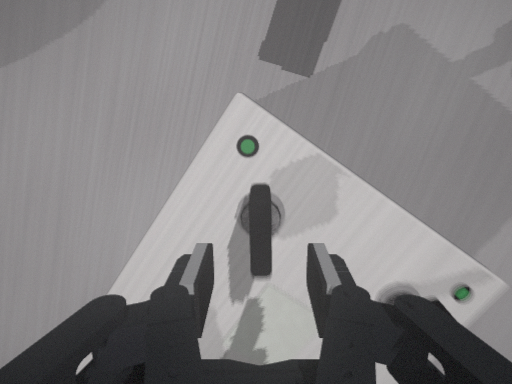

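Knob2's pin rose about 1.2 mm, so it stands about 2.0 mm. Next is knob3.

```bash
python3 - <<'E'
from h import *
plan([.4835,-.0446,.205],115,4)
E
```

```text
per-row dist mm 36.1 rv [ 0.002 -0.    -0.042] yaw now 105.4
{'x': -29.2, 'y': -20.9, 'z': 3.7}
{'x': -28.3, 'y': -22.1, 'z': 3.7}
{'x': -27.3, 'y': -23.2, 'z': 3.8}
{'x': -26.3, 'y': -24.3, 'z': 3.8}
```

send_rows --steps '[{"x": -29, "y": -21, "z": 3, "rx": 0, "ry": 0, "rz": -0.042, "grip": 0.5}, {"x": -28, "y": -22, "z": 3, "rx": 0, "ry": 0, "rz": -0.042, "grip": 0.5}, {"x": -27, "y": -23, "z": 3, "rx": 0, "ry": 0, "rz": -0.042, "grip": 0.5}, {"x": -26, "y": -24, "z": 3, "rx": 0, "ry": 0, "rz": -0.042, "grip": 0.5}, {"x": 0, "y": 0, "z": 0, "rx": 0, "ry": 0, "rz": 0, "grip": 0.5}, {"x": 0, "y": 0, "z": 0, "rx": 0, "ry": 0, "rz": 0, "grip": 0.5}, {"x": 0, "y": 0, "z": 0, "rx": 0, "ry": 0, "rz": 0, "grip": 0.5}]'

```text
clock: 9.75
position: [0.4808, -0.043, 0.2033]
tcp_rot: [1.685, 2.651, 0.002]
contact_force: [0.3, 0.1, -0.2]
gripper_width: 0.0428
```

```bash
python3 - <<'E'
from h import *
st();s=env.sense()
c,d=env.capture("wrist");cv2.imwrite("pics/i.png",c)
measure(c,d,T(s));st();plan([.4835,-.0446,.154],115,2)
E
```

```text
t 9.75 pos [ 0.4808 -0.043   0.2033] yaw 115.14 Mz [-0.002 -0.011  0.007] F [ 0.3  0.1 -0.2] w 0.0428 q7 0.58
knob px [477.  45.] 3839 mean [0.5278 0.0823 0.1832] rect c [529.8  83.2] [12.9 39.7] yaw 106.9 [27. 26. 27.]
knob px [262. 240.] 2064 mean [ 0.4816 -0.0418  0.1851] rect c [482.9 -44.2] [12.  47.7] yaw 114.8 [55. 55. 56.]
knob px [386. 378.] 168 mean [ 0.592  -0.0957  0.1774] rect c [592. -97.] [ 2.6 15.4] yaw 98.5 [28. 29. 90.]
cover 73472 z 0.1423 resid 0.0008
pin px [190.6 218.7] 141 [ 0.4424 -0.0643  0.143 ] h mm med/max 0.86 2.43
t 9.8 pos [ 0.4809 -0.0428  0.2033] yaw 115.18 Mz [-0.022  0.011  0.004] F [-0.5  0.1 -0.3] w 0.0427 q7 0.58
per-row dist mm 24.7 rv [0.    0.    0.002] yaw now 115.2
{'x': -1.4, 'y': 0.8, 'z': 24.6}
{'x': -1.4, 'y': 0.8, 'z': 24.6}
```

send_rows --steps '[{"x": -1.1, "y": 0.6, "z": 24, "rx": 0, "ry": 0, "rz": 0, "grip": 0.5}, {"x": -1.1, "y": 0.6, "z": 24, "rx": 0, "ry": 0, "rz": 0.006, "grip": 0.6}, {"x": 0, "y": 0, "z": 0, "rx": 0, "ry": 0, "rz": 0, "grip": 0.6}, {"x": 0, "y": 0, "z": 0, "rx": 0, "ry": 0, "rz": 0, "grip": 0.6}, {"x": 0, "y": 0, "z": 0, "rx": 0, "ry": 0, "rz": 0, "grip": 0.6}]'

```text
clock: 10.3
position: [0.4833, -0.0456, 0.1561]
tcp_rot: [1.693, 2.645, 0.002]
contact_force: [-0.4, 0.3, 0.5]
gripper_width: 0.0343
```

```bash
python3 - <<'E'
from h import *
st();plan([.4829,-.0443,.154],114.9,1)
E
```

```text
t 10.3 pos [ 0.4833 -0.0456  0.1561] yaw 114.75 Mz [-0.025 -0.032 -0.017] F [-0.4  0.3  0.5] w 0.0343 q7 0.68
per-row dist mm 2.5 rv [ 0.002  0.001 -0.003] yaw now 114.8
{'x': 1.3, 'y': 0.2, 'z': 2.1}
```

send_rows --steps '[{"x": 1.3, "y": 0.2, "z": 1.5, "rx": 0, "ry": 0, "rz": 0, "grip": 0.7}, {"x": 0, "y": 0, "z": 0, "rx": 0, "ry": 0, "rz": 0, "grip": 1}, {"x": 0, "y": 0, "z": 0, "rx": 0, "ry": 0, "rz": 0, "grip": 1}, {"x": 0, "y": 0, "z": 0, "rx": 0, "ry": 0, "rz": 0, "grip": 1}, {"x": 0, "y": 0, "z": 0, "rx": 0, "ry": 0, "rz": 0.13, "grip": 1}, {"x": 0, "y": 0, "z": 0, "rx": 0, "ry": 0, "rz": 0.13, "grip": 1}]'

```text
clock: 10.9
position: [0.483, -0.044, 0.1544]
tcp_rot: [2.029, 2.398, 0.004]
contact_force: [1.7, 1.7, 3.1]
gripper_width: 0.0109
```

```bash
python3 - <<'E'
from h import *
st()
E
```

```text
t 10.9 pos [ 0.483  -0.044   0.1544] yaw 99.53 Mz [ 0.361 -0.112  0.028] F [1.7 1.7 3.1] w 0.0109 q7 0.44
```

send_rows --steps '[{"x": 0, "y": 0, "z": 0, "rx": 0, "ry": 0, "rz": 0.05, "grip": 1}]'

```text
clock: 11.0
position: [0.4831, -0.044, 0.1544]
tcp_rot: [2.086, 2.348, 0.004]
contact_force: [0.8, 2.3, 4.3]
gripper_width: 0.011
```

```bash
python3 - <<'E'
from h import *
st()
E
```

```text
t 11.0 pos [ 0.4831 -0.044   0.1544] yaw 96.77 Mz [ 0.346 -0.086  0.04 ] F [0.8 2.3 4.3] w 0.011 q7 0.4
```

send_rows --steps '[{"x": 0, "y": 0, "z": 0, "rx": 0, "ry": 0, "rz": 0.05, "grip": 1}]'

```text
clock: 11.1
position: [0.4831, -0.044, 0.1544]
tcp_rot: [2.142, 2.297, 0.004]
contact_force: [0.4, 2.1, 2.4]
gripper_width: 0.0111
```

```bash
python3 - <<'E'
from h import *
st()
E
```

```text
t 11.1 pos [ 0.4831 -0.044   0.1544] yaw 93.98 Mz [ 0.412 -0.149  0.026] F [0.4 2.1 2.4] w 0.0111 q7 0.36
```

send_rows --steps '[{"x": 0, "y": 0, "z": 0, "rx": 0, "ry": 0, "rz": 0.05, "grip": 1}]'

```text
clock: 11.2
position: [0.4831, -0.044, 0.1544]
tcp_rot: [2.199, 2.242, 0.004]
contact_force: [1.3, 2.4, 3.3]
gripper_width: 0.0114
```

```bash
python3 - <<'E'
from h import *
st()
E
```

```text
t 11.2 pos [ 0.4831 -0.044   0.1544] yaw 91.12 Mz [ 0.406 -0.137  0.017] F [1.3 2.4 3.3] w 0.0114 q7 0.32
```

send_rows --steps '[{"x": 0, "y": 0, "z": 0, "rx": 0, "ry": 0, "rz": 0.05, "grip": 1}]'

```text
clock: 11.3
position: [0.4832, -0.044, 0.1544]
tcp_rot: [2.254, 2.187, 0.004]
contact_force: [0.9, 0.8, 3.4]
gripper_width: 0.0112
```

```bash
python3 - <<'E'
from h import *
st()
E
```

```text
t 11.3 pos [ 0.4832 -0.044   0.1544] yaw 88.26 Mz [ 0.391 -0.188 -0.002] F [0.9 0.8 3.4] w 0.0112 q7 0.27
```

send_rows --steps '[{"x": 0, "y": 0, "z": 0, "rx": 0, "ry": 0, "rz": 0.05, "grip": 1}]'

```text
clock: 11.4
position: [0.4832, -0.044, 0.1544]
tcp_rot: [2.308, 2.13, 0.004]
contact_force: [0.9, 2.4, 3.0]
gripper_width: 0.0112
```

```bash
python3 - <<'E'
from h import *
st()
E
```

```text
t 11.4 pos [ 0.4832 -0.044   0.1544] yaw 85.4 Mz [ 0.352 -0.202  0.041] F [0.9 2.4 3. ] w 0.0112 q7 0.23
```

Turned 0.51 rad, still slack.

send_rows --steps '[{"x": 0, "y": 0, "z": 0, "rx": 0, "ry": 0, "rz": 0.05, "grip": 1}]'

```text
clock: 11.5
position: [0.4833, -0.044, 0.1544]
tcp_rot: [2.361, 2.071, 0.004]
contact_force: [0.5, 2.7, 3.0]
gripper_width: 0.0113
```

```bash
python3 - <<'E'
from h import *
st()
E
```

```text
t 11.5 pos [ 0.4833 -0.044   0.1544] yaw 82.53 Mz [ 0.424 -0.219  0.045] F [0.5 2.7 3. ] w 0.0113 q7 0.19
```

send_rows --steps '[{"x": 0, "y": 0, "z": 0, "rx": 0, "ry": 0, "rz": 0.05, "grip": 1}]'

```text
clock: 11.6
position: [0.4833, -0.044, 0.1544]
tcp_rot: [2.41, 2.014, 0.004]
contact_force: [0.9, 1.8, 3.1]
gripper_width: 0.0112
```

```bash
python3 - <<'E'
from h import *
st()
E
```

```text
t 11.6 pos [ 0.4833 -0.044   0.1544] yaw 79.76 Mz [ 0.4   -0.23   0.546] F [0.9 1.8 3.1] w 0.0112 q7 0.14
```

send_rows --steps '[{"x": 0, "y": 0, "z": 0, "rx": 0, "ry": 0, "rz": 0.05, "grip": 1}]'

```text
clock: 11.7
position: [0.4833, -0.044, 0.1544]
tcp_rot: [2.458, 1.954, 0.003]
contact_force: [1.8, 1.0, 3.2]
gripper_width: 0.0111
```

```bash
python3 - <<'E'
from h import *
st()
E
```

```text
t 11.7 pos [ 0.4833 -0.044   0.1544] yaw 76.98 Mz [ 0.361 -0.23   0.675] F [1.8 1.  3.2] w 0.0111 q7 0.1
```

send_rows --steps '[{"x": 0, "y": 0, "z": 0, "rx": 0, "ry": 0, "rz": 0.066, "grip": 1}, {"x": 0, "y": 0, "z": 0, "rx": 0, "ry": 0, "rz": 0.066, "grip": 1}, {"x": 0, "y": 0, "z": 0, "rx": 0, "ry": 0, "rz": 0, "grip": 1}, {"x": 0, "y": 0, "z": 0, "rx": 0, "ry": 0, "rz": 0, "grip": 0.4}, {"x": 0, "y": 0, "z": 0, "rx": 0, "ry": 0, "rz": 0, "grip": 0.4}, {"x": 0, "y": 0, "z": -30, "rx": 0, "ry": 0, "rz": 0, "grip": 0.5}, {"x": 15, "y": 0, "z": -30, "rx": 0, "ry": 0, "rz": 0, "grip": 0.5}, {"x": 0, "y": 0, "z": 0, "rx": 0, "ry": 0, "rz": 0, "grip": 0.5}]'

```text
clock: 12.5
position: [0.4899, -0.0294, 0.2163]
tcp_rot: [2.581, 1.789, 0.009]
contact_force: [-0.1, 0.0, -0.7]
gripper_width: 0.0428
```

```bash
python3 - <<'E'
from h import *
st();s=env.sense()
c,d=env.capture("wrist");cv2.imwrite("pics/j.png",c)
measure(c,d,T(s));st()
E
```

```text
t 12.5 pos [ 0.4899 -0.0294  0.2163] yaw 69.45 Mz [ 0.017 -0.045  0.015] F [-0.1  0.  -0.7] w 0.0428 q7 -0.15
knob px [269.  14.] 977 mean [0.5324 0.0707 0.1843] rect c [533.   74.2] [12.3 20.6] yaw 130.6 [49. 48. 49.]
knob px [480.  12.] 1016 mean [0.6249 0.0372 0.1825] rect c [627.5  38.1] [13.6 12.7] yaw 155.3 [24. 24. 24.]
knob px [463. 249.] 2224 mean [ 0.594  -0.0802  0.1835] rect c [596.1 -83.4] [12.6 48.4] yaw 97.6 [ 45.  47. 136.]
knob px [258. 254.] 1724 mean [ 0.4844 -0.0413  0.1851] rect c [483.3 -44.1] [47.7 12. ] yaw 70.4 [56. 55. 57.]
cover 79833 z 0.1423 resid 0.0008
pin px [216.2 274.4] 60 [ 0.4442 -0.0647  0.1441] h mm med/max 1.97 3.25
t 12.55 pos [ 0.4881 -0.0299  0.2146] yaw 69.43 Mz [ 0.022 -0.015 -0.009] F [-0.7 -0.9 -0.2] w 0.0428 q7 -0.15
```

View pics/j.png

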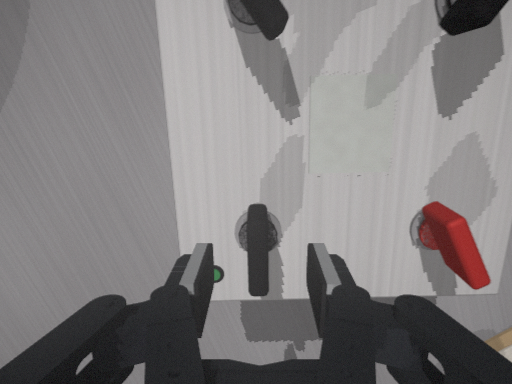

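```bash
python3 - <<'E'
from h import *
plan([.642,.0475,.205],34.5,5)
E
```

```text
per-row dist mm 34.5 rv [ 0.    -0.001  0.122] yaw now 69.4
{'x': 25.3, 'y': 23.4, 'z': 2.0}
{'x': 28.0, 'y': 20.1, 'z': 2.0}
{'x': 30.2, 'y': 16.6, 'z': 2.0}
{'x': 32.0, 'y': 12.8, 'z': 2.0}
{'x': 33.3, 'y': 8.8, 'z': 1.9}
```

send_rows --steps '[{"x": 25.3, "y": 23.4, "z": 1.5, "rx": 0, "ry": 0, "rz": 0.122, "grip": 0.5}, {"x": 28, "y": 20, "z": 1.5, "rx": 0, "ry": 0, "rz": 0.122, "grip": 0.5}, {"x": 30, "y": 16.6, "z": 1.5, "rx": 0, "ry": 0, "rz": 0.122, "grip": 0.5}, {"x": 32, "y": 13, "z": 1.5, "rx": 0, "ry": 0, "rz": 0.122, "grip": 0.5}, {"x": 33, "y": 9, "z": 1.5, "rx": 0, "ry": 0, "rz": 0.122, "grip": 0.5}, {"x": 0, "y": 0, "z": 0, "rx": 0, "ry": 0, "rz": 0, "grip": 0.5}, {"x": 0, "y": 0, "z": 0, "rx": 0, "ry": 0, "rz": 0, "grip": 0.5}, {"x": 0, "y": 0, "z": 0, "rx": 0, "ry": 0, "rz": 0, "grip": 0.5}]'

```text
clock: 13.35
position: [0.6393, 0.0436, 0.205]
tcp_rot: [-3.002, -0.924, 0.005]
contact_force: [-0.1, -1.0, -0.3]
gripper_width: 0.0426
```

```bash
python3 - <<'E'
from h import *
st();s=env.sense()
c,d=env.capture("wrist");cv2.imwrite("pics/k.png",c)
measure(c,d,T(s));st();plan([.642,.0475,.154],34.5,2)
E
```

```text
t 13.35 pos [0.6393 0.0436 0.205 ] yaw 34.22 Mz [ 0.003 -0.016  0.041] F [-0.1 -1.  -0.3] w 0.0426 q7 -0.62
knob px [256. 226.] 2048 mean [0.6452 0.0497 0.1852] rect c [643.   48.4] [47.5 11.8] yaw 34.2 [62. 62. 63.]
knob px [ 60. 320.] 75 mean [0.5286 0.1097 0.1776] rect c [528.4 109.9] [1.7 6. ] yaw 131.8 [67. 66. 67.]
knob px [384. 379.] 159 mean [ 0.6015 -0.077   0.176 ] rect c [601.4 -77.8] [ 1.9 18.6] yaw 98.4 [26. 27. 79.]
cover 48284 z 0.1422 resid 0.0008
pin px [268.  134.1] 173 [0.6835 0.0676 0.1429] h mm med/max 1.01 3.09
pin px [ 51.5 295.3] 122 [0.5099 0.1282 0.144 ] h mm med/max 1.69 3.35
pin px [432.6 359.4] 72 [ 0.6169 -0.1247  0.1439] h mm med/max 0.99 2.62
t 13.4 pos [0.6395 0.0438 0.2055] yaw 34.21 Mz [ 0.006  0.032 -0.015] F [-0.   0.1 -0.2] w 0.0426 q7 -0.62
per-row dist mm 25.8 rv [-0.001  0.001 -0.002] yaw now 34.2
{'x': 2.1, 'y': -0.8, 'z': 25.7}
{'x': 2.1, 'y': -0.8, 'z': 25.7}
```

send_rows --steps '[{"x": 2.3, "y": -0.8, "z": 24, "rx": 0, "ry": 0, "rz": 0, "grip": 0.5}, {"x": 2.3, "y": -0.8, "z": 24, "rx": 0, "ry": 0, "rz": 0, "grip": 0.6}, {"x": 0, "y": 0, "z": 0, "rx": 0, "ry": 0, "rz": 0, "grip": 0.6}, {"x": 0, "y": 0, "z": 0, "rx": 0, "ry": 0, "rz": 0, "grip": 0.6}, {"x": 0, "y": 0, "z": 0, "rx": 0, "ry": 0, "rz": 0, "grip": 0.6}]'

```text
clock: 13.9
position: [0.6445, 0.0489, 0.1598]
tcp_rot: [3.001, 0.927, 0.004]
contact_force: [-0.6, -0.8, 0.3]
gripper_width: 0.0344
```

```bash
python3 - <<'E'
from h import *
st();plan([.6425,.0479,.154],34.3,1)
E
```

```text
t 13.9 pos [0.6445 0.0489 0.1598] yaw 34.32 Mz [-0.022  0.051  0.014] F [-0.6 -0.8  0.3] w 0.0344 q7 -0.59
per-row dist mm 6.2 rv [ 0.001 -0.002  0.   ] yaw now 34.3
{'x': -2.2, 'y': -0.3, 'z': 5.8}
```

send_rows --steps '[{"x": -2, "y": -0.3, "z": 4, "rx": 0, "ry": 0, "rz": 0, "grip": 0.7}, {"x": 0, "y": 0, "z": 0, "rx": 0, "ry": 0, "rz": 0, "grip": 0.7}, {"x": 0, "y": 0, "z": 0, "rx": 0, "ry": 0, "rz": 0, "grip": 1}, {"x": 0, "y": 0, "z": 0, "rx": 0, "ry": 0, "rz": 0, "grip": 1}, {"x": 0, "y": 0, "z": 0, "rx": 0, "ry": 0, "rz": 0, "grip": 1}, {"x": 0, "y": 0, "z": 0, "rx": 0, "ry": 0, "rz": 0.13, "grip": 1}, {"x": 0, "y": 0, "z": 0, "rx": 0, "ry": 0, "rz": 0.13, "grip": 1}]'

```text
clock: 14.6
position: [0.6427, 0.0481, 0.1547]
tcp_rot: [3.097, 0.522, 0.002]
contact_force: [1.0, -1.2, 0.2]
gripper_width: 0.0113
```

```bash
python3 - <<'E'
from h import *
st()
E
```

```text
t 14.6 pos [0.6427 0.0481 0.1547] yaw 19.15 Mz [-0.283 -0.145  0.011] F [ 1.  -1.2  0.2] w 0.0113 q7 -0.82
```

send_rows --steps '[{"x": 0, "y": 0, "z": 0, "rx": 0, "ry": 0, "rz": 0.05, "grip": 1}]'

```text
clock: 14.7
position: [0.6427, 0.0481, 0.1546]
tcp_rot: [3.108, 0.448, 0.002]
contact_force: [1.2, -1.5, 1.7]
gripper_width: 0.0112
```

```bash
python3 - <<'E'
from h import *
st()
E
```

```text
t 14.7 pos [0.6427 0.0481 0.1546] yaw 16.4 Mz [-0.251 -0.05   0.004] F [ 1.2 -1.5  1.7] w 0.0112 q7 -0.86
```

send_rows --steps '[{"x": 0, "y": 0, "z": 0, "rx": 0, "ry": 0, "rz": 0.05, "grip": 1}]'

```text
clock: 14.8
position: [0.6427, 0.0481, 0.1547]
tcp_rot: [3.118, 0.372, 0.002]
contact_force: [0.4, -2.0, 1.5]
gripper_width: 0.0111
```

```bash
python3 - <<'E'
from h import *
st()
E
```

```text
t 14.8 pos [0.6427 0.0481 0.1547] yaw 13.61 Mz [-0.286 -0.079  0.05 ] F [ 0.4 -2.   1.5] w 0.0111 q7 -0.9
```

send_rows --steps '[{"x": 0, "y": 0, "z": 0, "rx": 0, "ry": 0, "rz": 0.05, "grip": 1}]'

```text
clock: 14.9
position: [0.6427, 0.0481, 0.1546]
tcp_rot: [3.127, 0.294, 0.002]
contact_force: [-0.3, -0.6, 1.6]
gripper_width: 0.0114
```

```bash
python3 - <<'E'
from h import *
st()
E
```

```text
t 14.9 pos [0.6427 0.0481 0.1546] yaw 10.75 Mz [-0.295 -0.114  0.073] F [-0.3 -0.6  1.6] w 0.0114 q7 -0.95
```

send_rows --steps '[{"x": 0, "y": 0, "z": 0, "rx": 0, "ry": 0, "rz": 0.05, "grip": 1}]'

```text
clock: 15.0
position: [0.6427, 0.0481, 0.1547]
tcp_rot: [3.133, 0.216, 0.002]
contact_force: [0.4, -1.6, 1.8]
gripper_width: 0.0112
```

```bash
python3 - <<'E'
from h import *
st()
E
```

```text
t 15.0 pos [0.6427 0.0481 0.1547] yaw 7.88 Mz [-0.263 -0.086  0.004] F [ 0.4 -1.6  1.8] w 0.0112 q7 -0.99
```

send_rows --steps '[{"x": 0, "y": 0, "z": 0, "rx": 0, "ry": 0, "rz": 0.05, "grip": 1}]'

```text
clock: 15.1
position: [0.6427, 0.0481, 0.1547]
tcp_rot: [3.137, 0.137, 0.002]
contact_force: [-0.1, -1.9, 1.3]
gripper_width: 0.0113
```

```bash
python3 - <<'E'
from h import *
st()
E
```

```text
t 15.1 pos [0.6427 0.0481 0.1547] yaw 5.01 Mz [-0.286 -0.074 -0.047] F [-0.1 -1.9  1.3] w 0.0113 q7 -1.03
```

send_rows --steps '[{"x": 0, "y": 0, "z": 0, "rx": 0, "ry": 0, "rz": 0.05, "grip": 1}]'

```text
clock: 15.2
position: [0.6427, 0.0481, 0.1547]
tcp_rot: [3.14, 0.059, 0.002]
contact_force: [0.9, -2.0, 1.9]
gripper_width: 0.0111
```

```bash
python3 - <<'E'
from h import *
st()
E
```

```text
t 15.2 pos [0.6427 0.0481 0.1547] yaw 2.15 Mz [-0.235 -0.119  0.032] F [ 0.9 -2.   1.9] w 0.0111 q7 -1.08
```

send_rows --steps '[{"x": 0, "y": 0, "z": 0, "rx": 0, "ry": 0, "rz": 0.05, "grip": 1}]'

```text
clock: 15.3
position: [0.6427, 0.0481, 0.1547]
tcp_rot: [3.14, -0.02, 0.002]
contact_force: [0.4, -2.5, 1.1]
gripper_width: 0.011
```

```bash
python3 - <<'E'
from h import *
st()
E
```

```text
t 15.3 pos [0.6427 0.0481 0.1547] yaw -0.71 Mz [-0.3   -0.077  0.054] F [ 0.4 -2.5  1.1] w 0.011 q7 -1.12
```

send_rows --steps '[{"x": 0, "y": 0, "z": 0, "rx": 0, "ry": 0, "rz": 0.05, "grip": 1}]'

```text
clock: 15.4
position: [0.6427, 0.0481, 0.1547]
tcp_rot: [3.139, -0.095, 0.002]
contact_force: [0.2, -2.5, 1.0]
gripper_width: 0.011
```

```bash
python3 - <<'E'
from h import *
st()
E
```

```text
t 15.4 pos [0.6427 0.0481 0.1547] yaw -3.47 Mz [-0.367 -0.076  0.526] F [ 0.2 -2.5  1. ] w 0.011 q7 -1.16
```

send_rows --steps '[{"x": 0, "y": 0, "z": 0, "rx": 0, "ry": 0, "rz": 0.061, "grip": 1}, {"x": 0, "y": 0, "z": 0, "rx": 0, "ry": 0, "rz": 0.061, "grip": 1}, {"x": 0, "y": 0, "z": 0, "rx": 0, "ry": 0, "rz": 0.061, "grip": 1}, {"x": 0, "y": 0, "z": 0, "rx": 0, "ry": 0, "rz": 0, "grip": 1}, {"x": 0, "y": 0, "z": 0, "rx": 0, "ry": 0, "rz": 0, "grip": 0.4}, {"x": 0, "y": 0, "z": 0, "rx": 0, "ry": 0, "rz": 0, "grip": 0.4}, {"x": 0, "y": 0, "z": -30, "rx": 0, "ry": 0, "rz": 0, "grip": 0.5}, {"x": 0, "y": 0, "z": -30, "rx": 0, "ry": 0, "rz": 0, "grip": 0.5}]'

```text
clock: 16.2
position: [0.6409, 0.0499, 0.2131]
tcp_rot: [-3.118, 0.38, 0.006]
contact_force: [-0.3, 0.6, 0.0]
gripper_width: 0.0426
```

```bash
python3 - <<'E'
from h import *
st();s=env.sense()
c,d=env.capture("wrist");cv2.imwrite("pics/l.png",c)
measure(c,d,T(s));st();plan([.596,-.0838,.205],98.5,15)
E
```

```text
t 16.2 pos [0.6409 0.0499 0.2131] yaw -13.89 Mz [-0.011 -0.049  0.   ] F [-0.3  0.6  0. ] w 0.0426 q7 -1.36
knob px [262. 225.] 1905 mean [0.6458 0.0473 0.1852] rect c [643.2  48. ] [11.9 47.9] yaw 167.0 [65. 64. 66.]
knob px [487. 253.] 1571 mean [ 0.5981 -0.0713  0.1817] rect c [596.4 -75.4] [13.  32.1] yaw 106.0 [ 43.  45. 138.]
cover 52806 z 0.1422 resid 0.0009
pin px [215.5 154.1] 158 [0.6832 0.068  0.1441] h mm med/max 2.01 3.62
t 16.25 pos [0.6444 0.0487 0.2198] yaw -13.9 Mz [-0.141 -0.184  0.03 ] F [ 2.6 -1.2  3.2] w 0.0429 q7 -1.36
per-row dist mm 9.5 rv [ 0.    -0.    -0.131] yaw now -13.9
{'x': -1.0, 'y': 9.4, 'z': 1.0}
{'x': -2.2, 'y': 9.1, 'z': 1.0}
{'x': -3.4, 'y': 8.8, 'z': 1.0}
{'x': -4.5, 'y': 8.3, 'z': 1.0}
{'x': -5.6, 'y': 7.6, 'z': 1.0}
{'x': -6.5, 'y': 6.8, 'z': 1.0}
{'x': -7.3, 'y': 5.9, 'z': 1.0}
{'x': -8.0, 'y': 4.9, 'z': 1.0}
{'x': -8.6, 'y': 3.8, 'z': 1.0}
{'x': -9.0, 'y': 2.7, 'z': 1.0}
{'x': -9.3, 'y': 1.5, 'z': 1.0}
{'x': -9.4, 'y': 0.2, 'z': 1.0}
{'x': -9.4, 'y': -1.0, 'z': 1.0}
{'x': -9.1, 'y': -2.2, 'z': 1.0}
{'x': -8.8, 'y': -3.4, 'z': 1.0}
```

View pics/l.png

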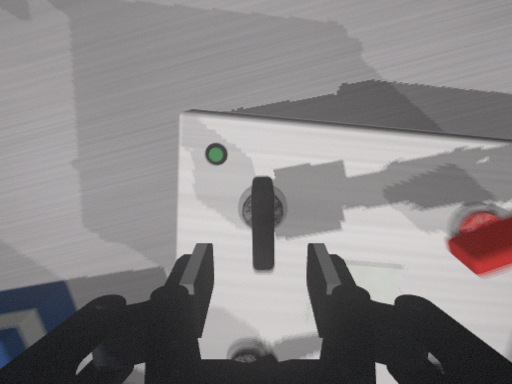

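Knob4's pin stands about 2.0 mm, so pass 1 is done. For pass 2, back to the red knob.

send_rows --steps '[{"x": -1, "y": 9.4, "z": 1, "rx": 0, "ry": 0, "rz": -0.131, "grip": 0.5}, {"x": -2, "y": 9.1, "z": 1, "rx": 0, "ry": 0, "rz": -0.131, "grip": 0.5}, {"x": -3.4, "y": 8.8, "z": 1, "rx": 0, "ry": 0, "rz": -0.131, "grip": 0.5}, {"x": -4.5, "y": 8.3, "z": 1, "rx": 0, "ry": 0, "rz": -0.131, "grip": 0.5}, {"x": -5.6, "y": 7.6, "z": 1, "rx": 0, "ry": 0, "rz": -0.131, "grip": 0.5}, {"x": -6.5, "y": 6.8, "z": 1, "rx": 0, "ry": 0, "rz": -0.131, "grip": 0.5}, {"x": -7.3, "y": 5.9, "z": 1, "rx": 0, "ry": 0, "rz": -0.131, "grip": 0.5}, {"x": -8, "y": 5, "z": 1, "rx": 0, "ry": 0, "rz": -0.131, "grip": 0.5}]'

```text
clock: 17.05
position: [0.6161, -0.0216, 0.2057]
tcp_rot: [-2.886, -1.238, 0.0]
contact_force: [-0.4, -0.8, -0.9]
gripper_width: 0.0425
```

send_rows --steps '[{"x": -8.6, "y": 3.8, "z": 1, "rx": 0, "ry": 0, "rz": -0.131, "grip": 0.5}, {"x": -9, "y": 2.7, "z": 1, "rx": 0, "ry": 0, "rz": -0.131, "grip": 0.5}, {"x": -9.3, "y": 1.5, "z": 1, "rx": 0, "ry": 0, "rz": -0.131, "grip": 0.5}, {"x": -9.4, "y": 0.2, "z": 1, "rx": 0, "ry": 0, "rz": -0.131, "grip": 0.5}, {"x": -9.4, "y": -1, "z": 1, "rx": 0, "ry": 0, "rz": -0.131, "grip": 0.5}, {"x": -9, "y": -2, "z": 1, "rx": 0, "ry": 0, "rz": -0.131, "grip": 0.5}, {"x": -9, "y": -3.4, "z": 1, "rx": 0, "ry": 0, "rz": -0.131, "grip": 0.5}, {"x": 0, "y": 0, "z": 0, "rx": 0, "ry": 0, "rz": 0, "grip": 0.5}]'

```text
clock: 17.85
position: [0.5932, -0.0857, 0.199]
tcp_rot: [-2.051, -2.379, -0.001]
contact_force: [-0.0, -0.4, 0.8]
gripper_width: 0.0428
```

send_rows --steps '[{"x": 0, "y": 0, "z": 0, "rx": 0, "ry": 0, "rz": 0, "grip": 0.5}, {"x": 0, "y": 0, "z": 0, "rx": 0, "ry": 0, "rz": 0, "grip": 0.5}]'

```text
clock: 18.05
position: [0.5946, -0.083, 0.1989]
tcp_rot: [-2.048, -2.381, -0.001]
contact_force: [0.3, 0.2, -0.8]
gripper_width: 0.0427
```

```bash
python3 - <<'E'
from h import *
st();s=env.sense()
c,d=env.capture("wrist");cv2.imwrite("pics/m.png",c)
measure(c,d,T(s));st();plan([.596,-.0838,.154],98.5,2)
E
```

```text
t 18.05 pos [ 0.5946 -0.083   0.1989] yaw 98.61 Mz [-0.008  0.049 -0.04 ] F [ 0.3  0.2 -0.8] w 0.0427 q7 0.55
knob px [451.   4.] 302 mean [0.6588 0.0381 0.1785] rect c [657.6  38.3] [ 2.3 13.3] yaw 171.5 [23. 23. 23.]
knob px [ 40. 133.] 3937 mean [ 0.4862 -0.0433  0.1833] rect c [483.6 -44.6] [48.1 13.2] yaw 70.8 [48. 47. 48.]
knob px [263. 242.] 2158 mean [ 0.5959 -0.0808  0.1852] rect c [596.3 -83.8] [12. 48.] yaw 98.9 [ 60.  61. 149.]
cover 86409 z 0.1423 resid 0.0009
pin px [  6.4 150.5] 172 [ 0.4424 -0.0642  0.1439] h mm med/max 1.71 3.48
pin px [282.7 281. ] 138 [ 0.6161 -0.1247  0.144 ] h mm med/max 2.07 3.51
t 18.1 pos [ 0.5946 -0.083   0.1989] yaw 98.65 Mz [-0.008  0.054 -0.012] F [0.2 0.  0.1] w 0.0428 q7 0.55
per-row dist mm 22.5 rv [-0.    -0.     0.001] yaw now 98.6
{'x': -0.5, 'y': 0.6, 'z': 22.5}
{'x': -0.5, 'y': 0.6, 'z': 22.5}
```

send_rows --steps '[{"x": -0.5, "y": 0.8, "z": 22, "rx": 0, "ry": 0, "rz": 0, "grip": 0.55}, {"x": -0.5, "y": 0.8, "z": 21, "rx": 0, "ry": 0, "rz": 0, "grip": 0.6}, {"x": 0, "y": 0, "z": 0, "rx": 0, "ry": 0, "rz": 0, "grip": 0.6}, {"x": 0, "y": 0, "z": 0, "rx": 0, "ry": 0, "rz": 0, "grip": 0.6}, {"x": 0, "y": 0, "z": 0, "rx": 0, "ry": 0, "rz": 0, "grip": 0.6}]'

```text
clock: 18.6
position: [0.597, -0.0848, 0.1572]
tcp_rot: [2.046, 2.382, 0.001]
contact_force: [-0.3, 1.0, 0.2]
gripper_width: 0.0343
```

```bash
python3 - <<'E'
from h import *
st();plan([.5962,-.0838,.1545],98.9,1)
E
```

```text
t 18.6 pos [ 0.597  -0.0848  0.1572] yaw 98.65 Mz [-0.068 -0.027 -0.03 ] F [-0.3  1.   0.2] w 0.0343 q7 0.59
per-row dist mm 3.0 rv [ 0.002  0.001 -0.004] yaw now 98.7
{'x': 1.2, 'y': -0.6, 'z': 2.7}
```

send_rows --steps '[{"x": 1.2, "y": -0.6, "z": 2, "rx": 0, "ry": 0, "rz": -0.003, "grip": 0.7}, {"x": 0, "y": 0, "z": 0, "rx": 0, "ry": 0, "rz": 0, "grip": 0.7}, {"x": 0, "y": 0, "z": 0, "rx": 0, "ry": 0, "rz": 0, "grip": 1}, {"x": 0, "y": 0, "z": 0, "rx": 0, "ry": 0, "rz": 0, "grip": 1}, {"x": 0, "y": 0, "z": 0, "rx": 0, "ry": 0, "rz": 0, "grip": 1}, {"x": 0, "y": 0, "z": 0, "rx": 0, "ry": 0, "rz": 0.08, "grip": 1}, {"x": 0, "y": 0, "z": 0, "rx": 0, "ry": 0, "rz": 0.08, "grip": 1}, {"x": 0, "y": 0, "z": 0, "rx": 0, "ry": 0, "rz": 0.08, "grip": 1}]'

```text
clock: 19.4
position: [0.5965, -0.0834, 0.1548]
tcp_rot: [2.313, 2.123, 0.002]
contact_force: [1.8, 0.4, 1.1]
gripper_width: 0.0109
```

```bash
python3 - <<'E'
from h import *
st()
E
```

```text
t 19.4 pos [ 0.5965 -0.0834  0.1548] yaw 85.11 Mz [ 0.036 -0.292  0.609] F [1.8 0.4 1.1] w 0.0109 q7 0.38
```

send_rows --steps '[{"x": 0, "y": 0, "z": 0, "rx": 0, "ry": 0, "rz": 0.08, "grip": 1}, {"x": 0, "y": 0, "z": 0, "rx": 0, "ry": 0, "rz": 0.08, "grip": 1}, {"x": 0, "y": 0, "z": 0, "rx": 0, "ry": 0, "rz": 0.06, "grip": 1}, {"x": 0, "y": 0, "z": 0, "rx": 0, "ry": 0, "rz": 0, "grip": 1}]'

```text
clock: 19.8
position: [0.5967, -0.0834, 0.1547]
tcp_rot: [2.53, 1.859, 0.002]
contact_force: [2.6, 0.1, 1.9]
gripper_width: 0.0111
```

```bash
python3 - <<'E'
from h import *
st()
E
```

```text
t 19.8 pos [ 0.5967 -0.0834  0.1547] yaw 72.64 Mz [ 0.063 -0.518  0.484] F [2.6 0.1 1.9] w 0.0111 q7 0.2
```

send_rows --steps '[{"x": 0, "y": 0, "z": 0, "rx": 0, "ry": 0, "rz": 0.06, "grip": 1}, {"x": 0, "y": 0, "z": 0, "rx": 0, "ry": 0, "rz": 0, "grip": 1}, {"x": 0, "y": 0, "z": 0, "rx": 0, "ry": 0, "rz": 0, "grip": 0.4}, {"x": 0, "y": 0, "z": 0, "rx": 0, "ry": 0, "rz": 0, "grip": 0.4}, {"x": 0, "y": 0, "z": -30, "rx": 0, "ry": 0, "rz": 0, "grip": 0.5}, {"x": -10, "y": 0, "z": -30, "rx": 0, "ry": 0, "rz": 0, "grip": 0.5}, {"x": -10, "y": 0, "z": 0, "rx": 0, "ry": 0, "rz": 0, "grip": 0.5}, {"x": 0, "y": 0, "z": 0, "rx": 0, "ry": 0, "rz": 0, "grip": 0.5}]'

```text
clock: 20.6
position: [0.5867, -0.105, 0.2144]
tcp_rot: [-2.592, -1.775, 0.001]
contact_force: [0.1, 0.6, -0.4]
gripper_width: 0.0427
```

```bash
python3 - <<'E'
from h import *
st();s=env.sense()
c,d=env.capture("wrist");cv2.imwrite("pics/n.png",c)
measure(c,d,T(s));st();
E
```

```text
t 20.6 pos [ 0.5867 -0.105   0.2144] yaw 68.79 Mz [ 0.01   0.025 -0.011] F [ 0.1  0.6 -0.4] w 0.0427 q7 0.13
knob px [263. 189.] 1989 mean [ 0.5972 -0.0821  0.1855] rect c [596.6 -83.9] [47.8 12. ] yaw 70.4 [ 66.  68. 153.]
knob px [ 43. 196.] 3076 mean [ 0.4865 -0.0439  0.1828] rect c [483.8 -44.6] [47.6 13.8] yaw 70.7 [51. 50. 51.]
cover 76739 z 0.1423 resid 0.0008
pin px [311.7 220.5] 159 [ 0.6162 -0.124   0.1466] h mm med/max 4.81 6.54
t 20.65 pos [ 0.5866 -0.1034  0.2133] yaw 68.87 Mz [ 0.006  0.024 -0.034] F [-0.8  1.  -0.7] w 0.0427 q7 0.12
```

View pics/n.png

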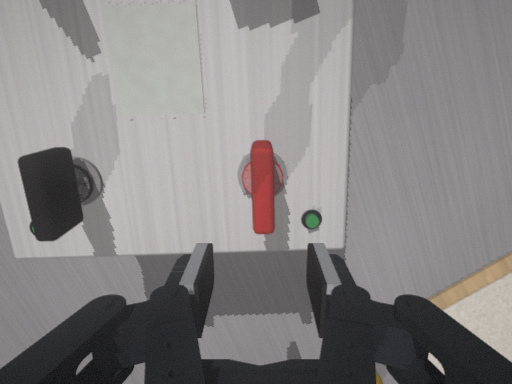

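The red pin reads 4.8 mm relative to the cover plane. By angle it is 1.95 + 0.497 rad × 6 ≈ 4.9 mm. Next is knob2.

```bash
python3 - <<'E'
from h import *
plan([.5287,.087,.205],106.1,6)
E
```

```text
per-row dist mm 33.2 rv [-0.    -0.    -0.108] yaw now 68.9
{'x': 26.1, 'y': -20.4, 'z': 1.4}
{'x': 28.2, 'y': -17.5, 'z': 1.4}
{'x': 29.9, 'y': -14.3, 'z': 1.4}
{'x': 31.3, 'y': -11.0, 'z': 1.4}
{'x': 32.3, 'y': -7.6, 'z': 1.4}
{'x': 32.9, 'y': -4.1, 'z': 1.4}
```

send_rows --steps '[{"x": 26, "y": -20.4, "z": 0, "rx": 0, "ry": 0, "rz": -0.108, "grip": 0.5}, {"x": 28, "y": -17.5, "z": 0, "rx": 0, "ry": 0, "rz": -0.108, "grip": 0.5}, {"x": 30, "y": -14.3, "z": 1, "rx": 0, "ry": 0, "rz": -0.108, "grip": 0.5}, {"x": 31.3, "y": -11, "z": 2, "rx": 0, "ry": 0, "rz": -0.108, "grip": 0.5}, {"x": 32.3, "y": -7.6, "z": 2, "rx": 0, "ry": 0, "rz": -0.108, "grip": 0.5}, {"x": 33, "y": -4, "z": 2, "rx": 0, "ry": 0, "rz": -0.108, "grip": 0.5}, {"x": 0, "y": 0, "z": 0, "rx": 0, "ry": 0, "rz": 0, "grip": 0.5}, {"x": 0, "y": 0, "z": 0, "rx": 0, "ry": 0, "rz": 0, "grip": 0.5}]'

```text
clock: 21.45
position: [0.5284, 0.0892, 0.2056]
tcp_rot: [-1.882, -2.513, 0.004]
contact_force: [-0.2, 0.5, -1.1]
gripper_width: 0.0425
```

```bash
python3 - <<'E'
from h import *
st();s=env.sense()
c,d=env.capture("wrist");cv2.imwrite("pics/o.png",c)
measure(c,d,T(s));st();plan([.5287,.0873,.156],106.1,2)
E
```

```text
t 21.45 pos [0.5284 0.0892 0.2056] yaw 106.32 Mz [-0.003 -0.029  0.002] F [-0.2  0.5 -1.1] w 0.0425 q7 0.29
knob px [260. 238.] 2002 mean [0.5282 0.0905 0.1852] rect c [529.   87.6] [11.9 48.4] yaw 106.6 [59. 59. 60.]
knob px [434. 361.] 111 mean [0.6471 0.045  0.1862] rect c [647.4  44.7] [ 3.6 17.9] yaw 147.0 [32. 30. 31.]
knob px [140. 379.] 71 mean [ 0.4841 -0.0251  0.1782] rect c [482.9 -28.2] [16.9  1.8] yaw 66.6 [27. 25. 26.]
cover 44236 z 0.1423 resid 0.0009
pin px [248.4 147.1] 165 [0.5098 0.1279 0.1442] h mm med/max 2.35 4.28
pin px [466.3 301.6] 152 [0.6832 0.0674 0.144 ] h mm med/max 1.66 3.12
t 21.5 pos [0.529  0.0875 0.206 ] yaw 106.15 Mz [-0.059 -0.024  0.03 ] F [ 0.9 -1.1  0. ] w 0.0427 q7 0.29
per-row dist mm 25.0 rv [-0.001  0.     0.   ] yaw now 106.2
{'x': -0.1, 'y': -0.1, 'z': 25.0}
{'x': -0.1, 'y': -0.1, 'z': 25.0}
```

send_rows --steps '[{"x": 0, "y": 0, "z": 23, "rx": 0, "ry": 0, "rz": 0, "grip": 0.55}, {"x": 0, "y": 0, "z": 23, "rx": 0, "ry": 0, "rz": -0.003, "grip": 0.6}, {"x": 0, "y": 0, "z": 0, "rx": 0, "ry": 0, "rz": 0, "grip": 0.6}, {"x": 0, "y": 0, "z": 0, "rx": 0, "ry": 0, "rz": 0, "grip": 0.6}, {"x": 0, "y": 0, "z": 0, "rx": 0, "ry": 0, "rz": 0, "grip": 0.6}]'

```text
clock: 22.0
position: [0.531, 0.0869, 0.1621]
tcp_rot: [1.885, 2.511, 0.002]
contact_force: [0.8, 1.0, 1.2]
gripper_width: 0.0339
```

```bash
python3 - <<'E'
from h import *
st();plan([.5288,.0875,.1545],106.4,1)
E
```

```text
t 22.0 pos [0.531  0.0869 0.1621] yaw 106.22 Mz [0.034 0.006 0.054] F [0.8 1.  1.2] w 0.0339 q7 0.35
per-row dist mm 8.0 rv [ 0.002  0.    -0.003] yaw now 106.2
{'x': 1.2, 'y': -1.9, 'z': 7.6}
```

send_rows --steps '[{"x": 1.2, "y": -1.8, "z": 6.5, "rx": 0, "ry": 0, "rz": -0.003, "grip": 0.7}, {"x": 0, "y": 0, "z": 0, "rx": 0, "ry": 0, "rz": 0, "grip": 0.7}, {"x": 0, "y": 0, "z": 0, "rx": 0, "ry": 0, "rz": 0, "grip": 0.7}, {"x": 0, "y": 0, "z": 0, "rx": 0, "ry": 0, "rz": 0, "grip": 1}, {"x": 0, "y": 0, "z": 0, "rx": 0, "ry": 0, "rz": 0, "grip": 1}, {"x": 0, "y": 0, "z": 0, "rx": 0, "ry": 0, "rz": 0, "grip": 1}, {"x": 0, "y": 0, "z": 0, "rx": 0, "ry": 0, "rz": 0.08, "grip": 1}, {"x": 0, "y": 0, "z": 0, "rx": 0, "ry": 0, "rz": 0.08, "grip": 1}]'

```text
clock: 22.8
position: [0.529, 0.0889, 0.1551]
tcp_rot: [2.073, 2.358, 0.002]
contact_force: [2.8, 0.4, -0.6]
gripper_width: 0.011
```

```bash
python3 - <<'E'
from h import *
st()
E
```

```text
t 22.8 pos [0.529  0.0889 0.1551] yaw 97.37 Mz [ 0.086 -0.44   0.553] F [ 2.8  0.4 -0.6] w 0.011 q7 0.22
```

send_rows --steps '[{"x": 0, "y": 0, "z": 0, "rx": 0, "ry": 0, "rz": 0.08, "grip": 1}, {"x": 0, "y": 0, "z": 0, "rx": 0, "ry": 0, "rz": 0.08, "grip": 1}, {"x": 0, "y": 0, "z": 0, "rx": 0, "ry": 0, "rz": 0.08, "grip": 1}, {"x": 0, "y": 0, "z": 0, "rx": 0, "ry": 0, "rz": 0.06, "grip": 1}, {"x": 0, "y": 0, "z": 0, "rx": 0, "ry": 0, "rz": 0, "grip": 1}]'

```text
clock: 23.3
position: [0.5293, 0.0889, 0.1551]
tcp_rot: [2.399, 2.024, 0.003]
contact_force: [3.2, 0.0, -1.2]
gripper_width: 0.0112
```

```bash
python3 - <<'E'
from h import *
st()
E
```

```text
t 23.3 pos [0.5293 0.0889 0.1551] yaw 80.32 Mz [ 0.158 -0.713  0.527] F [ 3.2  0.  -1.2] w 0.0112 q7 -0.04
```

send_rows --steps '[{"x": 0, "y": 0, "z": 0, "rx": 0, "ry": 0, "rz": 0.065, "grip": 1}, {"x": 0, "y": 0, "z": 0, "rx": 0, "ry": 0, "rz": 0, "grip": 1}, {"x": 0, "y": 0, "z": 0, "rx": 0, "ry": 0, "rz": 0, "grip": 0.4}, {"x": 0, "y": 0, "z": 0, "rx": 0, "ry": 0, "rz": 0, "grip": 0.4}, {"x": 0, "y": 0, "z": -30, "rx": 0, "ry": 0, "rz": 0, "grip": 0.5}, {"x": 0, "y": 0, "z": -30, "rx": 0, "ry": 0, "rz": 0, "grip": 0.5}, {"x": 0, "y": 0, "z": 0, "rx": 0, "ry": 0, "rz": 0, "grip": 0.5}]'

```text
clock: 24.0
position: [0.5298, 0.0879, 0.2178]
tcp_rot: [2.469, 1.942, 0.008]
contact_force: [0.8, 0.0, -0.0]
gripper_width: 0.0425
```

```bash
python3 - <<'E'
from h import *
st();s=env.sense()
c,d=env.capture("wrist");cv2.imwrite("pics/p.png",c)
measure(c,d,T(s));st();plan([.4835,-.0444,.205],70.6,4)
E
```

```text
t 24.0 pos [0.5298 0.0879 0.2178] yaw 76.36 Mz [-0.014 -0.075  0.019] F [ 0.8  0.  -0. ] w 0.0425 q7 -0.17
knob px [258. 227.] 1771 mean [0.5299 0.0906 0.1853] rect c [529.3  88.2] [47.2 12. ] yaw 77.7 [62. 62. 63.]
knob px [463. 246.] 2389 mean [0.6405 0.0509 0.1831] rect c [642.3  48.8] [12.4 48.7] yaw 167.8 [37. 36. 37.]
cover 51030 z 0.1422 resid 0.001
pin px [213.2 157.3] 160 [0.5097 0.1285 0.1471] h mm med/max 5.21 7.35
pin px [491.8 183.3] 182 [0.6827 0.068  0.1438] h mm med/max 1.79 3.52
t 24.05 pos [0.5284 0.0882 0.216 ] yaw 76.39 Mz [ 0.001 -0.033 -0.008] F [-0.4  1.  -1.2] w 0.0427 q7 -0.17
per-row dist mm 35.1 rv [ 0.    -0.001  0.025] yaw now 76.4
{'x': -34.9, 'y': -3.1, 'z': 2.7}
{'x': -34.9, 'y': -2.2, 'z': 2.7}
{'x': -35.0, 'y': -1.3, 'z': 2.7}
{'x': -35.0, 'y': -0.5, 'z': 2.7}
```

View pics/p.png

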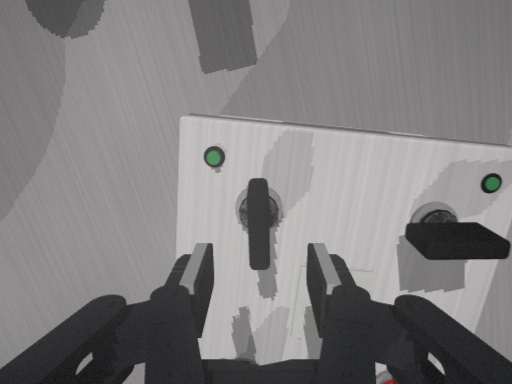

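Knob2's pin reads 5.2 mm relative to the plane (about 5.0 by angle). Next is knob3.

send_rows --steps '[{"x": -35, "y": -3, "z": 2, "rx": 0, "ry": 0, "rz": 0.025, "grip": 0.5}, {"x": -35, "y": -2, "z": 2, "rx": 0, "ry": 0, "rz": 0.025, "grip": 0.5}, {"x": -35, "y": -1.3, "z": 2, "rx": 0, "ry": 0, "rz": 0.025, "grip": 0.5}, {"x": -35, "y": -0.5, "z": 2, "rx": 0, "ry": 0, "rz": 0.025, "grip": 0.5}, {"x": 0, "y": 0, "z": 0, "rx": 0, "ry": 0, "rz": 0, "grip": 0.5}, {"x": 0, "y": 0, "z": 0, "rx": 0, "ry": 0, "rz": 0, "grip": 0.5}, {"x": 0, "y": 0, "z": 0, "rx": 0, "ry": 0, "rz": 0, "grip": 0.5}]'

```text
clock: 24.75
position: [0.4828, -0.0434, 0.2059]
tcp_rot: [-2.56, -1.819, 0.002]
contact_force: [-0.5, 0.4, 0.0]
gripper_width: 0.0423
```

```bash
python3 - <<'E'
from h import *
st();s=env.sense()
c,d=env.capture("wrist");cv2.imwrite("pics/r.png",c)
measure(c,d,T(s));st();plan([.4834,-.0443,.156],70.6,2)
E
```

```text
t 24.75 pos [ 0.4828 -0.0434  0.2059] yaw 70.77 Mz [ 0.068 -0.026  0.022] F [-0.5  0.4  0. ] w 0.0423 q7 -0.1
knob px [261. 236.] 2006 mean [ 0.4842 -0.0416  0.1852] rect c [483.3 -44.3] [47.8 11.9] yaw 70.3 [58. 57. 59.]
knob px [483. 236.] 3177 mean [ 0.5944 -0.0809  0.1827] rect c [596.  -83.6] [47.7 13.4] yaw 69.7 [ 39.  41. 130.]
cover 79878 z 0.1423 resid 0.0009
pin px [215.9 259.6] 68 [ 0.4445 -0.0647  0.1439] h mm med/max 1.8 3.63
pin px [497.6 262.6] 15 [ 0.6195 -0.1263  0.1467] h mm med/max 4.61 6.18
t 24.8 pos [ 0.4832 -0.0432  0.2061] yaw 70.83 Mz [ 0.035  0.006 -0.001] F [ 0.2  0.4 -0.3] w 0.0431 q7 -0.1
per-row dist mm 25.1 rv [-0.001  0.     0.002] yaw now 70.8
{'x': -0.5, 'y': 0.3, 'z': 25.1}
{'x': -0.5, 'y': 0.3, 'z': 25.1}
```

send_rows --steps '[{"x": -0.5, "y": 0.3, "z": 24, "rx": 0, "ry": 0, "rz": 0.002, "grip": 0.55}, {"x": -0.5, "y": 0.3, "z": 25, "rx": 0, "ry": 0, "rz": 0.002, "grip": 0.6}, {"x": 0, "y": 0, "z": 0, "rx": 0, "ry": 0, "rz": 0, "grip": 0.6}, {"x": 0, "y": 0, "z": 0, "rx": 0, "ry": 0, "rz": 0, "grip": 0.6}, {"x": 0, "y": 0, "z": 0, "rx": 0, "ry": 0, "rz": 0, "grip": 0.6}]'

```text
clock: 25.3
position: [0.4847, -0.0454, 0.1586]
tcp_rot: [2.564, 1.813, 0.002]
contact_force: [0.6, -0.2, 0.4]
gripper_width: 0.0338
```

```bash
python3 - <<'E'
from h import *
st();plan([.4834,-.0443,.1545],70.5,1)
E
```

```text
t 25.3 pos [ 0.4847 -0.0454  0.1586] yaw 70.52 Mz [-0.04  -0.006 -0.062] F [ 0.6 -0.2  0.4] w 0.0338 q7 0.0
per-row dist mm 4.4 rv [ 0.002 -0.     0.   ] yaw now 70.5
{'x': 0.6, 'y': -1.6, 'z': 4.1}
```

send_rows --steps '[{"x": 0.6, "y": -1.5, "z": 3.5, "rx": 0, "ry": 0, "rz": 0, "grip": 0.7}, {"x": 0, "y": 0, "z": 0, "rx": 0, "ry": 0, "rz": 0, "grip": 0.7}, {"x": 0, "y": 0, "z": 0, "rx": 0, "ry": 0, "rz": 0, "grip": 0.7}, {"x": 0, "y": 0, "z": 0, "rx": 0, "ry": 0, "rz": 0, "grip": 1}, {"x": 0, "y": 0, "z": 0, "rx": 0, "ry": 0, "rz": 0, "grip": 1}, {"x": 0, "y": 0, "z": 0, "rx": 0, "ry": 0, "rz": 0, "grip": 1}, {"x": 0, "y": 0, "z": 0, "rx": 0, "ry": 0, "rz": 0.08, "grip": 1}, {"x": 0, "y": 0, "z": 0, "rx": 0, "ry": 0, "rz": 0.08, "grip": 1}]'

```text
clock: 26.1
position: [0.4831, -0.0447, 0.1545]
tcp_rot: [2.701, 1.601, 0.001]
contact_force: [1.1, 0.0, 1.4]
gripper_width: 0.0114
```

```bash
python3 - <<'E'
from h import *
st()
E
```

```text
t 26.1 pos [ 0.4831 -0.0447  0.1545] yaw 61.31 Mz [-0.084 -0.208  0.655] F [1.1 0.  1.4] w 0.0114 q7 -0.13
```

send_rows --steps '[{"x": 0, "y": 0, "z": 0, "rx": 0, "ry": 0, "rz": 0.08, "grip": 1}, {"x": 0, "y": 0, "z": 0, "rx": 0, "ry": 0, "rz": 0.08, "grip": 1}, {"x": 0, "y": 0, "z": 0, "rx": 0, "ry": 0, "rz": 0.08, "grip": 1}, {"x": 0, "y": 0, "z": 0, "rx": 0, "ry": 0, "rz": 0.06, "grip": 1}, {"x": 0, "y": 0, "z": 0, "rx": 0, "ry": 0, "rz": 0, "grip": 1}]'

```text
clock: 26.6
position: [0.4832, -0.0447, 0.1545]
tcp_rot: [2.909, 1.183, 0.001]
contact_force: [1.1, -0.9, 2.1]
gripper_width: 0.0112
```

```bash
python3 - <<'E'
from h import *
st()
E
```

```text
t 26.6 pos [ 0.4832 -0.0447  0.1545] yaw 44.26 Mz [-0.109 -0.192  0.478] F [ 1.1 -0.9  2.1] w 0.0112 q7 -0.37
```

send_rows --steps '[{"x": 0, "y": 0, "z": 0, "rx": 0, "ry": 0, "rz": 0.067, "grip": 1}, {"x": 0, "y": 0, "z": 0, "rx": 0, "ry": 0, "rz": 0, "grip": 1}, {"x": 0, "y": 0, "z": 0, "rx": 0, "ry": 0, "rz": 0, "grip": 0.4}, {"x": 0, "y": 0, "z": 0, "rx": 0, "ry": 0, "rz": 0, "grip": 0.4}, {"x": 0, "y": 0, "z": -30, "rx": 0, "ry": 0, "rz": 0, "grip": 0.5}, {"x": 0, "y": 0, "z": -30, "rx": 0, "ry": 0, "rz": 0, "grip": 0.5}, {"x": 30, "y": -20, "z": 0, "rx": 0, "ry": 0, "rz": 0, "grip": 0.5}, {"x": 0, "y": 0, "z": 0, "rx": 0, "ry": 0, "rz": 0, "grip": 0.5}]'

```text
clock: 27.4
position: [0.4939, -0.0049, 0.2145]
tcp_rot: [-2.944, -1.09, -0.003]
contact_force: [0.4, 1.0, 0.1]
gripper_width: 0.0424
```

```bash
python3 - <<'E'
from h import *
st();s=env.sense()
c,d=env.capture("wrist");cv2.imwrite("pics/s.png",c)
measure(c,d,T(s));st()
E
```

```text
t 27.4 pos [ 0.4939 -0.0049  0.2145] yaw 40.65 Mz [ 0.045  0.02  -0.025] F [0.4 1.  0.1] w 0.0424 q7 -0.55
knob px [162.  62.] 2969 mean [0.5303 0.0871 0.1849] rect c [529.3  87.4] [48.1 12.4] yaw 77.9 [56. 56. 57.]
knob px [491. 180.] 2623 mean [ 0.5957 -0.0782  0.1829] rect c [596.3 -83.4] [48.1 12.7] yaw 66.0 [ 41.  43. 133.]
knob px [298. 283.] 1559 mean [ 0.4845 -0.0417  0.1844] rect c [483.3 -44. ] [48.1 12. ] yaw 42.9 [49. 49. 50.]
cover 90753 z 0.1423 resid 0.0008
pin px [101.7  48.5] 204 [0.5094 0.1275 0.1469] h mm med/max 4.78 6.55
pin px [276.  311.7] 134 [ 0.4431 -0.0639  0.1465] h mm med/max 4.61 6.11
t 27.45 pos [ 0.4926 -0.0073  0.2138] yaw 40.55 Mz [-0.016  0.018 -0.017] F [-0.1  0.1 -0.5] w 0.043 q7 -0.55
```

View pics/s.png

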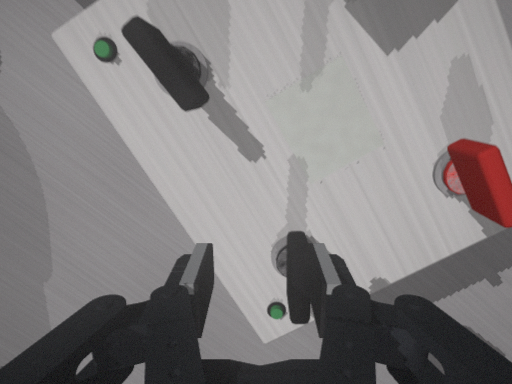

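```bash
cat >> h.py <<'E'
def pins(c,d,Tw):
    H=np.array(env.camera_info("wrist")["hand_eye"]);P=back("wrist",d,Tw@H)
    hs=cv2.cvtColor(c,cv2.COLOR_BGR2HSV);mn=c.min(-1).astype(int);mx=c.max(-1).astype(int)
    g=((hs[...,0]>45)&(hs[...,0]<90)&(hs[...,1]>70)&(abs(P[...,2]-.145)<.02)).astype(np.uint8)
    n,l,stt,ce=cv2.connectedComponentsWithStats(g)
    for i in range(1,n):
        if stt[i,4]<40: continue
        e=cv2.erode((l==i).astype(np.uint8),np.ones((3,3)))>0
        q=P[e]; v,u=np.mgrid[:384,:512]; r=np.hypot(u-ce[i][0],v-ce[i][1])
        ring=(r>18)&(r<45)&(mn>110)&(mx-mn<30)&(abs(P[...,2]-.142)<.004)
        print("PIN",ce[i].round(),e.sum(),q[:,:2].mean(0).round(3),"mean z",(1e3*q[:,2].mean()).round(2),"sd",(1e3*q[:,2].std()).round(2),"local cover",(1e3*P[ring][:,2].mean()).round(2),ring.sum(),"H",(1e3*(q[:,2].mean()-P[ring][:,2].mean())).round(2))
E
python3 - <<'E'
from h import *
for k in range(4):
    s=env.sense();c,d=env.capture("wrist");pins(c,d,T(s))
st()
E
```

```text
PIN [99. 43.] 133 [0.51  0.127] mean z 147.3 sd 0.71 local cover 142.23 4254 H 5.07
PIN [275. 309.] 86 [ 0.443 -0.064] mean z 147.22 sd 0.7 local cover 142.13 2155 H 5.09
PIN [96. 40.] 147 [0.51  0.128] mean z 147.41 sd 0.65 local cover 142.19 4127 H 5.22
PIN [274. 307.] 78 [ 0.444 -0.064] mean z 147.02 sd 0.72 local cover 142.1 2202 H 4.92
PIN [94. 38.] 149 [0.51  0.128] mean z 147.32 sd 0.69 local cover 142.2 4040 H 5.12
PIN [274. 305.] 89 [ 0.443 -0.063] mean z 146.92 sd 0.7 local cover 142.12 2233 H 4.8
PIN [93. 37.] 151 [0.51  0.128] mean z 147.35 sd 0.71 local cover 142.17 3987 H 5.18
PIN [273. 305.] 72 [ 0.443 -0.064] mean z 146.92 sd 0.67 local cover 142.12 2234 H 4.8
t 27.65 pos [ 0.4913 -0.0109  0.2134] yaw 40.18 Mz [0.045 0.027 0.033] F [-0.6  0.4 -0.4] w 0.0429 q7 -0.55
```

With eroded pin pixels, knob2 stands 5.15 mm and knob3 4.9 mm. Last is knob4.

```bash
python3 - <<'E'
from h import *
plan([.6425,.048,.205],-13,7)
E
```

```text
per-row dist mm 23.2 rv [-0.     0.     0.133] yaw now 40.2
{'x': 21.9, 'y': 7.5, 'z': 1.2}
{'x': 22.7, 'y': 4.5, 'z': 1.2}
{'x': 23.1, 'y': 1.5, 'z': 1.2}
{'x': 23.1, 'y': -1.6, 'z': 1.2}
{'x': 22.7, 'y': -4.6, 'z': 1.2}
{'x': 21.9, 'y': -7.6, 'z': 1.2}
{'x': 20.7, 'y': -10.4, 'z': 1.2}
```

send_rows --steps '[{"x": 22, "y": 7.5, "z": 1, "rx": 0, "ry": 0, "rz": 0.133, "grip": 0.5}, {"x": 22.7, "y": 4.5, "z": 1, "rx": 0, "ry": 0, "rz": 0.133, "grip": 0.5}, {"x": 23, "y": 1.5, "z": 1, "rx": 0, "ry": 0, "rz": 0.133, "grip": 0.5}, {"x": 23, "y": -1.6, "z": 1, "rx": 0, "ry": 0, "rz": 0.133, "grip": 0.5}, {"x": 22.7, "y": -4.6, "z": 1, "rx": 0, "ry": 0, "rz": 0.133, "grip": 0.5}, {"x": 22, "y": -7.6, "z": 1, "rx": 0, "ry": 0, "rz": 0.133, "grip": 0.5}, {"x": 20.7, "y": -10.4, "z": 1, "rx": 0, "ry": 0, "rz": 0.133, "grip": 0.5}, {"x": 0, "y": 0, "z": 0, "rx": 0, "ry": 0, "rz": 0, "grip": 0.5}]'

```text
clock: 28.45
position: [0.6452, 0.05, 0.2057]
tcp_rot: [3.119, -0.355, -0.0]
contact_force: [-0.4, 0.4, 0.2]
gripper_width: 0.0426
```

send_rows --steps '[{"x": 0, "y": 0, "z": 0, "rx": 0, "ry": 0, "rz": 0, "grip": 0.5}, {"x": 0, "y": 0, "z": 0, "rx": 0, "ry": 0, "rz": 0, "grip": 0.5}]'

```text
clock: 28.65
position: [0.6422, 0.0473, 0.207]
tcp_rot: [3.121, -0.36, -0.002]
contact_force: [-0.6, 0.2, 0.9]
gripper_width: 0.0431
```

```bash
python3 - <<'E'
from h import *
st();s=env.sense()
c,d=env.capture("wrist");cv2.imwrite("pics/u.png",c)
measure(c,d,T(s));pins(c,d,T(s));st();plan([.6428,.0481,.156],-13,2)
E
```

```text
t 28.65 pos [0.6422 0.0473 0.207 ] yaw -13.16 Mz [0.002 0.038 0.033] F [-0.6  0.2  0.9] w 0.0431 q7 -1.35
knob px [258. 233.] 1992 mean [0.6458 0.0472 0.1852] rect c [643.  48.] [11.9 48.3] yaw 167.2 [65. 65. 66.]
knob px [487. 255.] 1376 mean [ 0.6039 -0.0702  0.1823] rect c [601.1 -74.2] [28.7 11.9] yaw 77.2 [ 47.  49. 150.]
cover 53351 z 0.1422 resid 0.0009
pin px [211.9 157.9] 158 [0.6836 0.0675 0.1442] h mm med/max 2.05 3.92
PIN [212. 158.] 104 [0.684 0.068] mean z 144.23 sd 0.66 local cover 142.12 4958 H 2.11
t 28.7 pos [0.6422 0.0476 0.2072] yaw -13.16 Mz [ 0.042  0.003 -0.021] F [-0.   0.4  0.1] w 0.0427 q7 -1.35
per-row dist mm 25.6 rv [-0.     0.    -0.001] yaw now -13.2
{'x': 0.2, 'y': -0.3, 'z': 25.6}
{'x': 0.2, 'y': -0.3, 'z': 25.6}
```

send_rows --steps '[{"x": 0.2, "y": -0.3, "z": 24, "rx": 0, "ry": 0, "rz": 0, "grip": 0.55}, {"x": 0.2, "y": -0.3, "z": 26, "rx": 0, "ry": 0, "rz": 0, "grip": 0.6}, {"x": 0, "y": 0, "z": 0, "rx": 0, "ry": 0, "rz": 0, "grip": 0.6}, {"x": 0, "y": 0, "z": 0, "rx": 0, "ry": 0, "rz": 0, "grip": 0.6}, {"x": 0, "y": 0, "z": 0, "rx": 0, "ry": 0, "rz": 0, "grip": 0.6}]'

```text
clock: 29.2
position: [0.6445, 0.0489, 0.1589]
tcp_rot: [-3.121, 0.358, -0.004]
contact_force: [0.5, -0.5, -0.4]
gripper_width: 0.034
```

```bash
python3 - <<'E'
from h import *
st();plan([.6428,.0481,.1545],-13,1)
E
```

```text
t 29.2 pos [0.6445 0.0489 0.1589] yaw -13.1 Mz [0.045 0.005 0.032] F [ 0.5 -0.5 -0.4] w 0.034 q7 -1.32
per-row dist mm 4.8 rv [-0.001 -0.002 -0.002] yaw now -13.1
{'x': -1.5, 'y': 1.2, 'z': 4.4}
```

send_rows --steps '[{"x": -1.4, "y": 1.1, "z": 3.5, "rx": 0, "ry": 0, "rz": 0, "grip": 0.7}, {"x": 0, "y": 0, "z": 0, "rx": 0, "ry": 0, "rz": 0, "grip": 0.7}, {"x": 0, "y": 0, "z": 0, "rx": 0, "ry": 0, "rz": 0, "grip": 0.7}, {"x": 0, "y": 0, "z": 0, "rx": 0, "ry": 0, "rz": 0, "grip": 1}, {"x": 0, "y": 0, "z": 0, "rx": 0, "ry": 0, "rz": 0, "grip": 1}, {"x": 0, "y": 0, "z": 0, "rx": 0, "ry": 0, "rz": 0, "grip": 1}, {"x": 0, "y": 0, "z": 0, "rx": 0, "ry": 0, "rz": 0.08, "grip": 1}, {"x": 0, "y": 0, "z": 0, "rx": 0, "ry": 0, "rz": 0.08, "grip": 1}]'

```text
clock: 30.0
position: [0.6424, 0.0482, 0.154]
tcp_rot: [3.081, -0.607, 0.0]
contact_force: [-1.0, -1.1, 2.1]
gripper_width: 0.011
```

```bash
python3 - <<'E'
from h import *
st()
E
```

```text
t 30.0 pos [0.6424 0.0482 0.154 ] yaw -22.29 Mz [-0.212  0.238  0.643] F [-1.  -1.1  2.1] w 0.011 q7 -1.46
```

send_rows --steps '[{"x": 0, "y": 0, "z": 0, "rx": 0, "ry": 0, "rz": 0.08, "grip": 1}, {"x": 0, "y": 0, "z": 0, "rx": 0, "ry": 0, "rz": 0.08, "grip": 1}, {"x": 0, "y": 0, "z": 0, "rx": 0, "ry": 0, "rz": 0.08, "grip": 1}, {"x": 0, "y": 0, "z": 0, "rx": 0, "ry": 0, "rz": 0.06, "grip": 1}, {"x": 0, "y": 0, "z": 0, "rx": 0, "ry": 0, "rz": 0, "grip": 1}]'

```text
clock: 30.5
position: [0.6424, 0.0483, 0.154]
tcp_rot: [2.957, -1.057, 0.001]
contact_force: [-1.1, -1.2, 3.2]
gripper_width: 0.0113
```

```bash
python3 - <<'E'
from h import *
st()
E
```

```text
t 30.5 pos [0.6424 0.0483 0.154 ] yaw -39.32 Mz [-0.21   0.301  0.48 ] F [-1.1 -1.2  3.2] w 0.0113 q7 -1.73
```

send_rows --steps '[{"x": 0, "y": 0, "z": 0, "rx": 0, "ry": 0, "rz": 0.057, "grip": 1}, {"x": 0, "y": 0, "z": 0, "rx": 0, "ry": 0, "rz": 0, "grip": 1}, {"x": 0, "y": 0, "z": 0, "rx": 0, "ry": 0, "rz": 0, "grip": 0.4}, {"x": 0, "y": 0, "z": 0, "rx": 0, "ry": 0, "rz": 0, "grip": 0.4}, {"x": 0, "y": 0, "z": -30, "rx": 0, "ry": 0, "rz": 0, "grip": 0.4}, {"x": 0, "y": 0, "z": -30, "rx": 0, "ry": 0, "rz": 0, "grip": 0.4}, {"x": 0, "y": 0, "z": 0, "rx": 0, "ry": 0, "rz": 0, "grip": 0.4}]'

```text
clock: 31.2
position: [0.6448, 0.0482, 0.2179]
tcp_rot: [-2.923, 1.142, -0.011]
contact_force: [-0.4, -0.7, 0.8]
gripper_width: 0.0511
```

```bash
python3 - <<'E'
from h import *
for k in range(3):
    s=env.sense();c,d=env.capture("wrist");pins(c,d,T(s))
cv2.imwrite("pics/v.png",c);measure(c,d,T(s));st()
E
```

```text
PIN [506.  54.] 114 [ 0.618 -0.122] mean z 146.21 sd 1.45 local cover 142.17 2679 H 4.04
PIN [199. 187.] 79 [0.683 0.067] mean z 147.25 sd 0.55 local cover 142.19 4498 H 5.06
PIN [507.  52.] 95 [ 0.618 -0.122] mean z 146.03 sd 1.34 local cover 142.15 2624 H 3.88
PIN [197. 186.] 91 [0.683 0.067] mean z 147.21 sd 0.62 local cover 142.15 4529 H 5.06
PIN [508.  49.] 77 [ 0.618 -0.122] mean z 145.63 sd 1.45 local cover 142.18 2589 H 3.45
PIN [196. 185.] 79 [0.683 0.067] mean z 147.26 sd 0.66 local cover 142.16 4563 H 5.09
knob px [486. 136.] 1547 mean [ 0.6039 -0.071   0.1826] rect c [600.6 -74.6] [28.8 12.3] yaw 80.2 [32. 33. 98.]
knob px [261. 227.] 1854 mean [0.6452 0.0458 0.1852] rect c [643.3  47.5] [12.  47.5] yaw 138.7 [63. 63. 64.]
knob px [508. 304.] 115 mean [ 0.5013 -0.0289  0.1748] rect c [501.5 -29.2] [ 2.7 11.5] yaw 132.0 [30. 29. 30.]
cover 66168 z 0.1422 resid 0.0008
pin px [508.  49.] 109 [ 0.6182 -0.1218  0.1449] h mm med/max 2.9 6.28
pin px [195.5 185.1] 141 [0.6833 0.0675 0.1471] h mm med/max 4.94 6.41
t 31.35 pos [0.642  0.0493 0.2129] yaw -42.67 Mz [ 0.056 -0.027  0.007] F [ 0.4  1.1 -0.3] w 0.051 q7 -1.81
```

View pics/v.png

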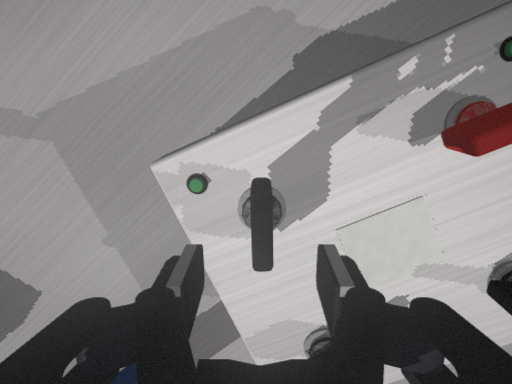

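send_rows --steps '[{"x": 0, "y": 0, "z": -45, "rx": 0, "ry": 0, "rz": 0, "grip": 0.2}, {"x": 0, "y": 20, "z": -45, "rx": 0, "ry": 0, "rz": 0, "grip": 0.1}, {"x": -4, "y": 34, "z": -30, "rx": 0, "ry": 0, "rz": 0, "grip": 0}, {"x": -4, "y": 34, "z": -20, "rx": 0, "ry": 0, "rz": 0, "grip": 0}, {"x": 0, "y": 0, "z": 0, "rx": 0, "ry": 0, "rz": 0, "grip": 0}, {"x": 0, "y": 0, "z": 0, "rx": 0, "ry": 0, "rz": 0, "grip": 0}, {"x": 0, "y": 0, "z": 0, "rx": 0, "ry": 0, "rz": 0, "grip": 0}, {"x": 0, "y": 0, "z": 0, "rx": 0, "ry": 0, "rz": 0, "grip": 0}]'

```text
clock: 32.15
position: [0.5769, -0.0086, 0.3518]
tcp_rot: [2.926, -1.139, -0.003]
contact_force: [0.3, 1.2, -0.4]
gripper_width: 0.0854
```

```bash
sed -i 's/stt\[i,4\]<40/stt[i,4]<15/' h.py; python3 - <<'E'
from h import *
st()
for k in range(3):
    s=env.sense();c,d=env.capture("wrist");pins(c,d,T(s))
cv2.imwrite("pics/w.png",c);measure(c,d,T(s))
c,d=env.capture("scene");cv2.imwrite("pics/w2.png",c)
st()
E
```

```text
t 32.15 pos [ 0.5769 -0.0086  0.3518] yaw -42.54 Mz [-0.01   0.023 -0.004] F [ 0.3  1.2 -0.4] w 0.0854 q7 -1.84
PIN [322.  55.] 32 [ 0.617 -0.125] mean z 147.05 sd 0.8 local cover 142.11 2800 H 4.93
PIN [133. 140.] 29 [0.683 0.067] mean z 147.03 sd 0.72 local cover 142.12 2333 H 4.91
PIN [380. 221.] 27 [ 0.444 -0.065] mean z 147.27 sd 0.87 local cover 142.03 1874 H 5.25
PIN [212. 286.] 18 [0.51  0.127] mean z 147.26 sd 0.66 local cover 142.19 1625 H 5.07
PIN [321.  55.] 41 [ 0.616 -0.125] mean z 147.04 sd 0.77 local cover 142.12 2821 H 4.92
PIN [133. 141.] 32 [0.683 0.067] mean z 147.14 sd 0.84 local cover 142.15 2345 H 4.99
PIN [380. 221.] 26 [ 0.443 -0.065] mean z 147.11 sd 0.73 local cover 142.05 1870 H 5.05
PIN [212. 286.] 17 [0.51  0.127] mean z 147.35 sd 0.64 local cover 142.2 1631 H 5.15
PIN [321.  56.] 45 [ 0.616 -0.125] mean z 146.76 sd 0.73 local cover 142.15 2814 H 4.61
PIN [133. 141.] 30 [0.683 0.067] mean z 147.25 sd 0.65 local cover 142.12 2328 H 5.13
PIN [379. 221.] 28 [ 0.444 -0.065] mean z 147.09 sd 0.73 local cover 142.07 1887 H 5.02
PIN [212. 287.] 18 [0.51  0.127]
[... 224 characters left out ...]
 [643.   47.8] [12.8 48.2] yaw 138.6 [65. 65. 66.]
knob px [350. 217.] 734 mean [ 0.4862 -0.0451  0.1837] rect c [484.2 -44.8] [47.8 12.7] yaw 42.0 [56. 56. 57.]
knob px [222. 268.] 679 mean [0.5315 0.085  0.1834] rect c [530.1  86.7] [47.4 12.4] yaw 77.2 [62. 61. 62.]
cover 44082 z 0.1422 resid 0.0009
pin px [320.6  55.6] 81 [ 0.6165 -0.1248  0.1466] h mm med/max 4.57 6.73
pin px [133.  140.9] 62 [0.6834 0.0673 0.147 ] h mm med/max 4.79 6.22
pin px [379.2 221.2] 58 [ 0.4433 -0.0645  0.1466] h mm med/max 4.7 6.89
pin px [211.6 286.6] 43 [0.51   0.1275 0.1469] h mm med/max 4.81 5.72
t 32.35 pos [ 0.5768 -0.0099  0.3528] yaw -42.64 Mz [ 0.     0.006 -0.025] F [ 0.6 -1.1 -0.4] w 0.0852 q7 -1.84
```

View pics/w.png

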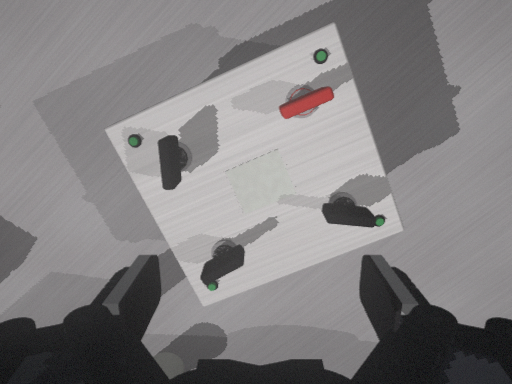

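View pics/w2.png

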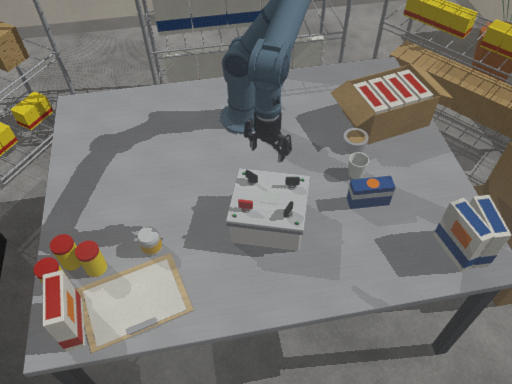

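The wrist view shows all four pins standing out, at (321,56), (133,141), (379,221) and (212,287), with heights of 4.8 to 5.1 mm. In the scene view the carton and cup are where they were, and the gripper is open well above the cover. Handing in.

```bash
python3 - <<'E'
from rig import env
print(env.job_done())
E
```

```text
the job is handed in; nothing more can be done
None
```

All four knobs are tightened, and the job was handed in at about 32 s of the 72 s allowed. I worked in star order on both passes: red, the knob diagonally opposite (knob2), then knob3 and knob4. No verdict was reported.

| Knob | Pin after pass 1 (mm) | Pin after pass 2 (mm) |
|---|---|---|
| knob1 (red) | about 1.9 | about 4.8 |
| knob2 | about 2.0 | about 5.05 |
| knob3 | about 1.95 | about 5.1 |
| knob4 | about 2.05 | about 5.0 |

- **Pin heights:** The pass-2 figures are averages of three wrist-camera frames taken from above after letting go, measured against the cover around each pin. Single readings ranged from 4.6 to 5.25 mm, so all are well short of 7 mm. The knob angles agree: for example, the red knob turned 0.50 rad in pass 2, which gives about 4.9 mm.
- **Load felt:** On pass 1, each knob's take-up showed clearly as a jump to about 0.55 N m. The largest force read at the end of any move was about 8 N, and the gripper barely pressed on the cover.
- **Checks that disagreed:** One view of the red pin read 3.5–4.0 mm because the pin was cut off at the picture's edge. I discarded it, and the later full view gave about 4.8 mm. A cruder measure that includes pixels at the pin's rim reads 0.2–0.4 mm lower on all four.
- **Bystanders:** The carton and cup look unmoved in the last scene picture, and the arm never went near the tin. I judged this by eye and did not measure their positions.
- **At the end:** The gripper was open, about 0.2 m above the cover and touching nothing.

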